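# Lock the stage stop screw with its jam nut

## Task

Lock the stop screw of the motion stage without losing its setting: drop the orange saddle over the brass screw head and the fixed steel blade beside it, fully down but with a light push only (well under 40 N), so that the screw cannot turn. Then swing the red-handled jam nut lever clockwise (seen from above) until the nut meets the block, and squeeze it on by about 15 degrees (a quarter radian) past that first firm contact, not much more (over 22 degrees strips it). Leave the saddle on and let go of everything; do not push the other things on the board about.

Things in the scene. Friction and masses are not known exactly. Their poses are not given: they have to be found in the camera images.
- saddle_mid (a point): Centre (half-way up) of the loose orange saddle: an inverted channel 100 mm long (x), 24.5 mm wide (y), 36 mm high, 140 g, standing slot down on the breadboard (top at z = 12 mm). The slot runs along its whole length: 12.5 mm wide, 22 mm deep, open at both ends. Both ways round are alike. Pinch it across its width from above.
- seat (a point): Where the saddle's centre must be when fully down, 108 mm above the table; x axis along the blade's line, z up. The fixed steel blade (10 mm thick, round-topped) lies 15 to 45 mm along +x of it; the brass screw head (bar 48 x 10 mm, round-topped) is centred 21 mm along -x. Both tops are 4 mm above this point and carry the slot's roof. Fingertips have room beside it down to z = 75 mm.
- saddle: The same orange saddle; origin at the centre of its underside, 18 mm below saddle_mid, same axes.
- stop: The fixed stop bracket with screw, nut and lever: white-grey foot 150 x 70 mm, blue block under the screw, blue post with the steel blade; origin on the screw axis at the foot's underside, on the breadboard; its x runs along the blade's line, same axes as seat.
- screw_axis (a point): Point on the vertical axis of screw and jam nut, fixed on the bracket, 106 mm above the table. Unless the saddle holds it, the screw is dragged round by the nut. The saddle has a few degrees of play, taken up before the nut starts to squeeze.
- bar_end (a point): Middle of the free end of the brass screw head, 24 mm from the screw axis; moves as the screw turns. It starts up to 2 degrees off the blade's line.
- lever_grip (a point): On the centreline of the red upright handle of the nut's lever, 18 mm below its top. Handle: 16 mm across, 80 mm from the screw axis, free from z = 76 to 124 mm. It swings round the screw axis at constant height. Starts 40 to 102 degrees clockwise (from above) of seat's +x; how far it must swing before the nut meets the block is unknown, 22 to 52 degrees. The nut stays where left.
- squeeze (a joint): How far the nut has been turned past first firm contact, rad; 0 until then. Not visible from outside. The handle takes about 1.6 N running free, jumps to about 7.5 N at first contact, then rises 2 N per 0.1 rad: 12.5 N at a quarter radian. Wanted 0.16 to 0.34; over 0.38 strips the thread.
- screw_tray: Bystander: blue open screw tray, 90 x 120 x 30 mm; origin at the centre of its underside.
- driver: Bystander: screwdriver lying on the breadboard, 170 mm long; origin at the centre of its underside.
- spare_nut: Bystander: spare dark steel ring nut, 32 mm across, 12 mm high, lying flat; origin at the centre of its underside.
- vial: Bystander: amber jar, 36 mm across, 70 mm high; origin at the centre of its underside.
- meter: Bystander: red hand-held meter, 150 x 70 x 32 mm, lying flat; origin at the centre of its underside.
Mind the look-alikes: they are no part of the job. Of the things like the saddle, leave any that is blue; of the rest the smaller one is meant.

How it is judged (in metres and radians):
On the way, in this order (a step that is already met when the one before it is completed fails the run):
1. the saddle is fully down over the screw head and the blade (z of saddle_mid in the frame of seat below 0.003 m and x of saddle_mid in the frame of seat between -0.012 and 0.012 m and y of saddle_mid in the frame of seat between -0.0035 and 0.0035 m and angle between the x axis of saddle_mid and the x axis of seat, either way round below 0.1 rad and angle between saddle_mid's own z axis and vertical below 0.1 rad), for 0.2 s.
2. the jam nut is squeezed on with the saddle holding the screw (all of step 1 and value of joint squeeze above 0.16 rad), for 0.2 s.
At the end, for the whole second after the job is handed in: The saddle sits fully down on screw head and blade (within 3 mm in height, 3.5 mm sideways, 12 mm lengthways, 0.1 rad), the nut is squeezed on by 0.16 to 0.34 rad past first contact and at rest, and the end of the screw head is within 5 mm (12 degrees) of where it started (all of step 2 and value of joint squeeze below 0.34 rad and distance of bar_end from where it was at the start of the episode below 0.005 m and velocity of joint squeeze below 0.05 rad/s); the robot touches nothing.
It fails at once if the saddle is forced onto the bracket with over 40 N (before the lever is swung) (contact force between saddle and stop above 40 N and distance of lever_grip from where it was at the start of the episode below 0.01 m).
It fails at once if the nut is over-tightened (squeeze over 0.38 rad) (value of joint squeeze above 0.38 rad).
It fails at once if the screw's setting is lost (its head's end moved over 6 mm) (distance of bar_end from where it was at the start of the episode above 0.006 m).
It fails at once if a bystander is pushed more than 30 mm (distance of any of screw_tray, driver, spare_nut, vial, meter from where it was at the start of the episode above 0.03 m).
It also fails if it takes over 67 s, if anything falls off the work surface, if the arm or the gripper's body presses on something with over 40 N, if the wrist force passes 120 N, or if a joint passes its speed limit or range.

## Robot

A 6-joint arm with a two-finger parallel gripper is mounted at the origin on the work surface. World frame = base frame: x ahead of the robot, y to its left, z up, the work surface at z = 0. Lengths are in mm, angles in rad, forces in N, time in s.
With the tool pointing down it reaches from about 325 to 850 mm from the base axis. Payload 15.5 kg.
Tool frame: the origin (TCP) lies between the finger pads; the fingertips stand bot.finger_overhang ahead of it and the grasp point (between the pads) lies 3 mm ahead of it (bot.finger_overhang is the distance from the TCP to the fingertips, in mm); z points along the fingers, x is the direction in which the jaws open and shut, and the axes are right-handed (so a half turn about z gives the same grasp; the last joint's range is limited). The gripper opens to 91 mm and grips with 3 to 60 N. Pads are 32 mm wide; open, the fingers measure 118 mm over their backs; the gripper's body (76 mm by 178 mm) begins 60 mm behind the grasp point.
Start: joints at [1.113, 0.494, 1.345, -0, 1.302, -0.096], TCP at [221.804, 584.32, 235.915] pointing down, gripper open.
Joint ranges: [-2.91, 2.91], [-0.82, 2.16], [0.22, 2.67], [-1.22, 4.37], [0.12, 2.79], [-3.08, 3.08]. Speed limits (rad/s): [1.89, 1.89, 2.57, 3.01, 3.01, 3.01].

## Interface

Orientations are given as [roll, pitch, yaw] about the fixed x, y, z axes, in that order (R = Rz(yaw) Ry(pitch) Rx(roll)).
In Python, from bench import bot gives the robot as it stands. The module is installed in compiled form; this text tells all that it offers.
- The arm moves only by the tool step_arm, never from a script. Its argument "targets" is a list that holds one entry, the list of rows, each a list of 7 numbers: the shift along the tool's x, y, z in cm, then the turn, a rotation vector about the tool's x, y, z in rad, then the opening, from 0 (shut) to 1 (fully open). In form: [[[dx, dy, dz, rx, ry, rz, hand], ...]]. A call has 1 to 8 rows; each row is the pose to reach, as a shift and turn from the pose measured when the call began, along the tool's axes at that moment; what a row does not reach only later rows make up. A row lasts 1/10 s, in which the tool goes at most 50 mm and 8.59 degrees, less where a joint would pass 70% of its speed; a pose out of reach is approached as far as the arm can. A call with a gripper value outside its range is refused whole. The fingers move at their own pace and stop on an object; "squeeze" is the grip in N (left out, the last holds). Time passes only in rows, so rows that repeat a pose let the fingers close. It gives the time, the measured TCP pose, the force and the opening at its end, in the units of the state.
- bot.state(): the state, without advancing time (a new reading comes with each control period).
- bot.read_camera(name): name is "scene" or "side" or "wrist"; returns (picture, depth): 400x640x3 uint8, red, green, blue; 400x640 float32, mm along the optical axis (not along the pixel's ray), 0 where there is no reading.
- bot.camera_params(name): a dict with "K" (3x3 intrinsics, pixels), "dist" ([k1, k2, p1, p2, k3] as OpenCV has them; the pictures are not rectified), "position" and "attitude" of the camera in the world; the wrist camera has in their place "tool_from_camera" (4x4, takes a point from camera to tool coordinates, whose origin is the TCP and whose axes are the tool frame's). Camera axes: x right, y down, z forward; pixel columns grow to the right and rows downward; lengths in mm; the calibration is good to about 2 mm. A picture is of the moment at which its call begins: read the wrist's pose just before it. camera_params takes no time and is no camera call.
- bot.sign_off(): hands the job in, once; it reports no verdict.
The state is a dict: "time_s": time; "joint_pos": joint angles; "joint_velocities": joint speeds; "joint_torque": joint torques, N m; "eef_pos": TCP position; "eef_rot": TCP orientation; "force": force on the tool from outside, world axes, zero at the start; "moment": the same for the moment, N m; "opening": finger opening in mm.
Only numpy, scipy, OpenCV 4.12 (cv2) and the standard library are available. Lean on these libraries where they do the work, as an engineer would, in place of code of your own. Each camera call takes 0.05 s, during which the arm holds its last target.

## Working session

There is one attempt and no reset: what is moved stays moved. The work goes in short steps, Python scripts to look and compute and a tool call to move; the robot and the scene stay as the last step left them, time stands still between calls to the robot, and variables do not carry over. Pictures are saved under pics/ and viewed, and the job is handed in when it is done.

Besides the shell and the picture viewer there is one more tool, called after "Call:" in YAML: its name, and indented under it one key for each argument. step_arm: Moves the arm, as the interface text tells. Its arguments: {"type":"object","properties":{"targets":{"type":"array"},"squeeze":{"type":"number"}},"required":["targets"]}

```bash
mkdir -p pics; python3 - <<'E'
from bench import bot
import cv2, numpy as np
np.set_printoptions(precision=3,suppress=True)
print(bot.state()); print(bot.finger_overhang)
for n in ["scene","side","wrist"]:
    p,d=bot.read_camera(n); cv2.imwrite(f"pics/{n}0.png",p[:,:,::-1]); np.savez(f"pics/{n}0.npz",p=p,d=d)
    print(n,bot.camera_params(n))
E
```

```text
{'time_s': 0.0, 'joint_pos': array([ 1.113,  0.494,  1.346, -0.   ,  1.302, -0.096]), 'joint_velocities': array([ 0.001, -0.   ,  0.001, -0.   , -0.001,  0.002]), 'joint_torque': array([ -0.   , -87.883, -38.186,   0.071,   0.053,  -0.   ]), 'eef_pos': array([221.651, 584.006, 235.333]), 'eef_rot': array([-3.141,  0.001,  1.208]), 'force': array([ 0.033,  0.515, -0.136]), 'moment': array([-0.049,  0.058, -0.058]), 'opening': 90.91088170448202}
22.0
scene {'K': array([[405.477,   0.   , 316.512],
       [  0.   , 405.477, 199.905],
       [  0.   ,   0.   ,   1.   ]]), 'dist': array([-0.022,  0.   ,  0.   ,  0.   ,  0.   ]), 'position': array([1323.637, -260.75 ,  631.026]), 'attitude': array([-2.147,  0.002,  1.311])}
side {'K': array([[401.756,   0.   , 317.027],
       [  0.   , 401.756, 194.294],
       [  0.   ,   0.   ,   1.   ]]), 'dist': array([-0.009,  0.   ,  0.   ,  0.   ,  0.   ]), 'position': array([-272.806, -819.185,  738.272]), 'attitude': array([-2.114,  0.012, -0.777])}
wrist {'K': array([[322.697,   0.   , 312.091],
       [  0.   , 322.697, 191.74 ],
       [  0.   ,   0.   ,   1.   ]]), 'dist': array([-0.054,  0.   ,  0.   ,  0.   ,  0.   ]), 'tool_from_camera': array([[   1.   ,   -0.001,   -0.001,   -0.265],
       [   0.001,    0.966,    0.26 ,  -74.311],
       [   0.001,   -0.26 ,    0.966, -149.613],
       [   0.   ,    0.   ,    0.   ,    1.   ]])}
```

View pics/scene0.png

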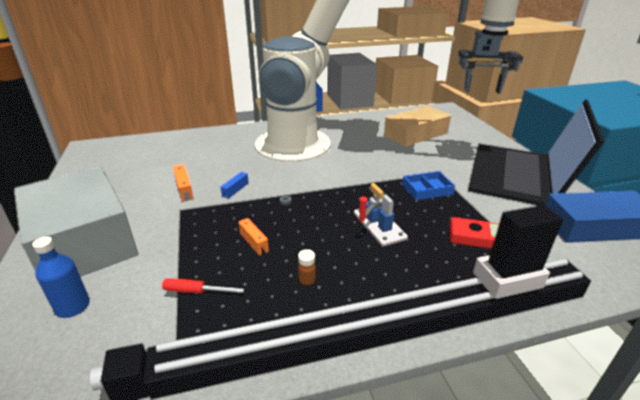

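View pics/side0.png

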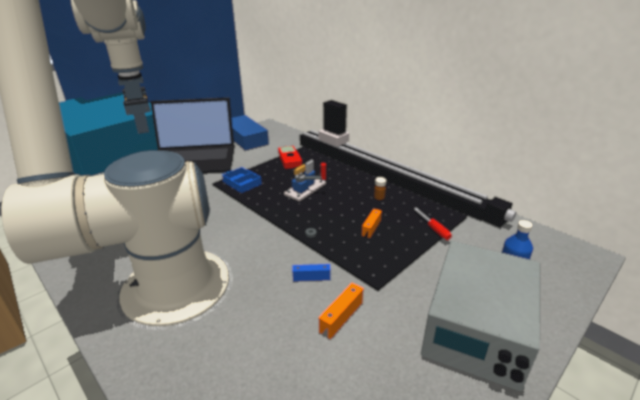

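View pics/wrist0.png

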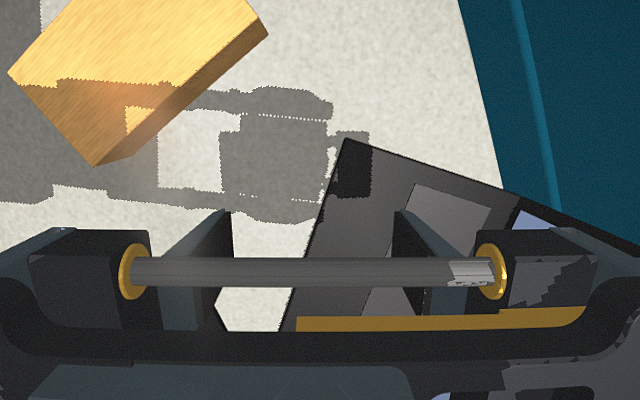

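The scene picture shows three candidates for the saddle: an orange one on the breadboard at (253,236), an orange one off it at (182,182), and a blue one at (235,184). The bracket is at (380,218) with its red lever at (363,209). In the side view the two orange ones are at (372,222) and (342,310), and the blue one at (311,272). I'll measure both orange ones.

```bash
cat > h.py <<'E'
import numpy as np, cv2
from bench import bot
from scipy.spatial.transform import Rotation as R
np.set_printoptions(precision=2,suppress=True)
def campose(n,st=None):
    c=bot.camera_params(n)
    T=np.eye(4)
    if n=='wrist':
        T[:3,:3]=R.from_euler('xyz',st['eef_rot']).as_matrix(); T[:3,3]=st['eef_pos']
        T=T@c['tool_from_camera']
    else:
        T[:3,:3]=R.from_euler('xyz',c['attitude']).as_matrix(); T[:3,3]=c['position']
    return c['K'],c['dist'],T
def rays(n,px,st=None):
    K,D,T=campose(n,st)
    u=cv2.undistortPoints(np.asarray(px,float).reshape(-1,1,2),K,D).reshape(-1,2)
    return np.c_[u,np.ones(len(u))]@T[:3,:3].T, T[:3,3]
def onplane(n,px,z,st=None):
    d,o=rays(n,px,st); return o+d*((z-o[2])/d[:,2])[:,None]
def cloud(n,depth,px,st=None):  # px Nx2 (u,v)
    K,D,T=campose(n,st); px=np.asarray(px)
    d,o=rays(n,px,st); return o+d*depth[px[:,1],px[:,0]][:,None]
def proj(n,P,st=None):
    K,D,T=campose(n,st); Ti=np.linalg.inv(T)
    return cv2.projectPoints(np.asarray(P,float).reshape(-1,1,3),cv2.Rodrigues(Ti[:3,:3])[0],Ti[:3,3],K,D)[0].reshape(-1,2)
def tri(obs):  # list of (n,px,st)
    A=np.zeros((3,3));b=np.zeros(3)
    for n,px,st in obs:
        d,o=rays(n,[px],st); d=d[0]/np.linalg.norm(d[0]); M=np.eye(3)-np.outer(d,d); A+=M;b+=M@o
    return np.linalg.solve(A,b)
def hsv(p): return cv2.cvtColor(p,cv2.COLOR_RGB2HSV)
def mask(p,lo,hi): return cv2.inRange(hsv(p),np.array(lo),np.array(hi))
def blobs(m,amin=30):
    n,l,s,c=cv2.connectedComponentsWithStats(m)
    return [(l==i,s[i],c[i]) for i in range(1,n) if s[i,4]>=amin]
def shot(name,tag):
    st=bot.state(); p,d=bot.read_camera(name)
    cv2.imwrite(f"pics/{tag}.png",p[:,:,::-1]); np.savez(f"pics/{tag}.npz",p=p,d=d,pos=st['eef_pos'],rot=st['eef_rot'])
    return st,p,d
def load(tag):
    z=np.load(f"pics/{tag}.npz"); st=dict(eef_pos=z['pos'],eef_rot=z['rot']) if 'pos' in z else None
    return st,z['p'],z['d']
E
python3 - <<'E'
from h import *
for n in ['scene','side']:
    st,p,d=load(n+'0')
    for nm,lo,hi in [('orange',(5,180,90),(18,255,255)),('red',(0,180,60),(3,255,255)),('blue',(100,120,60),(125,255,255))]:
        for b,s,c in blobs(mask(p,lo,hi)):
            v,u=np.nonzero(b); P=cloud(n,d,np.c_[u,v]); ok=d[v,u]>0; P=P[ok]
            if len(P)==0 or abs(np.median(P[:,0]))>1500: continue
            zt=np.percentile(P[:,2],95); T=P[P[:,2]>zt-6]
            r=cv2.minAreaRect(T[:,:2].astype(np.float32)) if len(T)>3 else None
            print(n,nm,s,c,np.median(P,0),'ztop',zt,r)
E
python3 - <<'E'
import cv2
a=cv2.imread('pics/scene0.png'); b=cv2.imread('pics/side0.png')
x=cv2.resize(a[155:265,150:470],None,fx=2.5,fy=2.5,interpolation=cv2.INTER_CUBIC)
y=cv2.resize(b[140:250,210:450],None,fx=3.3,fy=2.7,interpolation=cv2.INTER_CUBIC)[:, :800]
import numpy as np
cv2.imwrite('pics/crop0.png',np.vstack([x,cv2.copyMakeBorder(y,0,0,0,800-y.shape[1],cv2.BORDER_CONSTANT)]))
E
```

```text
scene orange [ 0 42 10  7 47] [ 4.26 44.77] [ -646.38 -1053.     279.31] ztop 280.7338785974846 ((-664.5219116210938, -1054.710205078125), (96.80599975585938, 31.890338897705078), 18.22256088256836)
scene orange [  0  56  15  24 169] [ 4.96 69.06] [ -613.46 -1067.46   189.99] ztop 234.65639529873144 ((-615.4551391601562, -1057.209716796875), (24.895889282226562, 12.671031951904297), 84.33682250976562)
scene orange [180 166   8  17  35] [183.11 174.  ] [ 221.73 -373.72   50.43] ztop 52.41937049972663 ((225.3595733642578, -374.7692565917969), (103.85578155517578, 13.493453979492188), 8.020069122314453)
scene orange [176 171  16  28 117] [182.74 186.  ] [ 290.47 -378.05   45.5 ] ztop 51.47542263743164 ((248.1674346923828, -380.8499450683594), (99.23988342285156, 26.05210304260254), 11.745773315429688)
scene orange [238 218  31  37 437] [253.08 236.94] [ 558.33 -213.08   36.82] ztop 49.64874866713956 ((541.4796142578125, -212.1710662841797), (104.03510284423828, 25.82810401916504), 19.208765029907227)
scene orange [299 265  16  19 137] [306.56 274.01] [ 715.72 -121.74   43.01] ztop 57.24
[... 4878 characters left out ...]
29235 ((430.7525329589844, 306.2958984375), (127.73374938964844, 90.8122329711914), 89.51497650146484)
side blue [291 179  22  13 164] [300.82 184.54] [522.96  85.43  46.44] ztop 60.22379572597463 ((538.6958618164062, 98.08442687988281), (46.01911926269531, 43.274784088134766), 5.592042446136475)
side blue [503 232  30  26 532] [518.5  245.11] [ 621.83 -605.68  113.97] ztop 142.03901804481126 ((629.9269409179688, -603.2651977539062), (12.112850189208984, 24.986963272094727), 13.940463066101074)
side blue [293 264  37  17 569] [311.17 271.9 ] [ 265.1  -237.59   29.09] ztop 35.11906704608377 ((269.12261962890625, -233.46812438964844), (29.19934844970703, 94.53529357910156), 47.738365173339844)
```

View pics/crop0.png

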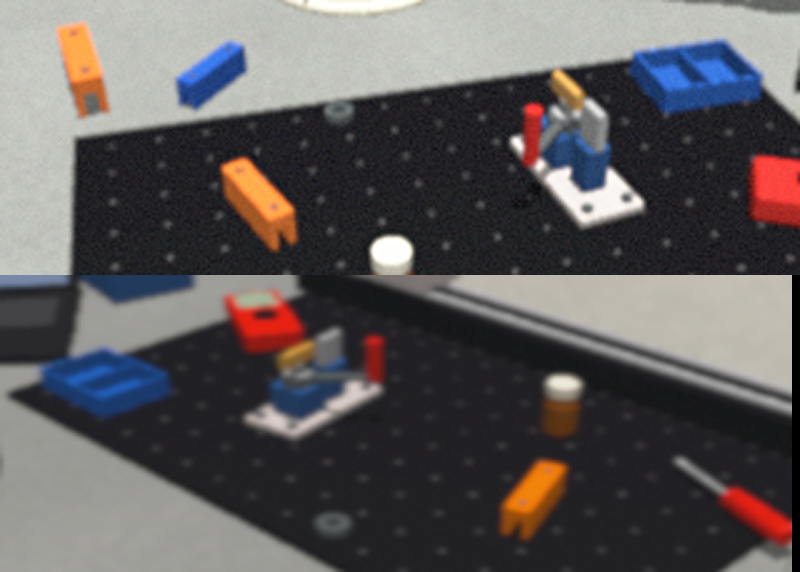

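```bash
python3 - <<'E'
from h import *
for n,win in [('scene',(345,180,415,255)),('side',(270,150,335,205))]:
    st,p,d=load(n+'0'); u0,v0,u1,v1=win
    m=mask(p,(0,0,150),(180,60,255)); w=np.zeros_like(m); w[v0:v1,u0:u1]=m[v0:v1,u0:u1]
    for b,s,c in blobs(w,20):
        v,u=np.nonzero(b); P=cloud(n,d,np.c_[u,v])[d[v,u]>0]
        print(n,'white',s,c,np.median(P,0)); 
        k=(P[:,2]<45); 
        if k.sum()>5: print(cv2.minAreaRect(P[k,:2].astype(np.float32)))
    m=mask(p,(15,100,90),(28,255,255)); w=np.zeros_like(m); w[v0:v1,u0:u1]=m[v0:v1,u0:u1]
    for b,s,c in blobs(w,10):
        v,u=np.nonzero(b); P=cloud(n,d,np.c_[u,v])[d[v,u]>0]; print(n,'brass',s,c,P.mean(0),np.percentile(P,[5,95],axis=0)); print(cv2.minAreaRect(P[:,:2].astype(np.float32)))
E
```

```text
scene white [345 180  39   6 136] [358.9  181.62] [322.33 135.22   1.39]
((335.0344543457031, 150.56832885742188), (117.99642944335938, 50.714107513427734), 79.42296600341797)
scene white [383 195   9   8  36] [387.25 198.39] [588.27 107.17 111.35]
scene white [354 210   6   7  25] [356.8 212.4] [503.11  64.73  22.02]
((504.58819580078125, 66.61654663085938), (23.996265411376953, 7.897590637207031), 7.6897382736206055)
scene white [363 218  44  27 508] [385.98 232.55] [608.26 100.65  22.87]
((583.9940185546875, 113.71002960205078), (107.15540313720703, 80.42853546142578), 7.668026924133301)
scene brass [370 183  14  15 130] [376.52 189.9 ] [521.76 107.76  96.02] [[375.63  95.27  13.12]
 [558.61 176.48 113.73]]
((459.4427490234375, 138.59158325195312), (38.373146057128906, 213.85000610351562), 67.31031036376953)
side white [270 150   8   8  47] [272.91 152.68] [692.26 446.21  -2.86]
((690.0459594726562, 441.1303405761719), (82.05048370361328, 30.63814926147461), 50.94308090209961)
side white [285 179  40  20 198] [305.35 189.61] [539.55  84.54  19.76]
((561.225830078125, 103.54995727539062), (152.7269744873047, 72.59846496582031), 6.7260422706604)
side brass [294 164  11  11  72] [299.19 169.15] [558.58 128.11  83.39] [[513.84  92.94   8.61]
 [664.65 253.   109.82]]
((600.755615234375, 178.32644653320312), (242.96475219726562, 39.86018371582031), 47.89506530761719)
```

The saddle is the orange one on the board: 102x25 mm, top at z≈48, centre about (543,-213), axis about 19.5°. The other orange one measures 137x35. The bracket foot is at about (561,103), with its axis at about 7°. Next I'll fly over the bracket for a wrist view.

```bash
cat >> h.py <<'E'
def rel(pos,yaw):
    """row values to reach world pose (tool down, yaw) from the present one"""
    st=bot.state(); Rm=R.from_euler('xyz',st['eef_rot']); 
    t=Rm.inv().apply(np.asarray(pos)-st['eef_pos'])/10
    rv=(Rm.inv()*R.from_euler('xyz',[np.pi,0,yaw])).as_rotvec()
    return np.round(np.r_[t,rv],3)
E
python3 -c "
from h import *
print(rel([560,100,330],1.69))"
```

```text
[-33.26  48.81  -9.43  -0.     0.    -0.48]
```

Call:
step_arm:
  targets:
    - [[-33.26,48.8,-9.4,0,0,-0.48,1],[-33.26,48.8,-9.4,0,0,-0.48,1],[-33.26,48.8,-9.4,0,0,-0.48,1],[-33.26,48.8,-9.4,0,0,-0.48,1],[-33.26,48.8,-9.4,0,0,-0.48,1],[-33.26,48.8,-9.4,0,0,-0.48,1],[-33.26,48.8,-9.4,0,0,-0.48,1],[-33.26,48.8,-9.4,0,0,-0.48,1]]

```text
time_s: 0.95
eef_pos: [442.6, 267.6, 297.3]
eef_rot: [-3.141, 0.001, 1.688]
force: [1.9, 0.2, 0.3]
opening: 91.2
```

```bash
python3 -c "
from h import *
print(rel([560,100,330],1.69))"
```

```text
[-18.02   9.7   -3.26  -0.     0.    -0.  ]
```

Call:
step_arm:
  targets:
    - [[-18.0,9.7,-3.3,0,0,0,1],[-18.0,9.7,-3.3,0,0,0,1],[-18.0,9.7,-3.3,0,0,0,1],[-18.0,9.7,-3.3,0,0,0,1],[-18.0,9.7,-3.3,0,0,0,1],[-18.0,9.7,-3.3,0,0,0,1],[-18.0,9.7,-3.3,0,0,0,1]]

```text
time_s: 1.65
eef_pos: [559.3, 100.8, 329.9]
eef_rot: [-3.14, 0.0, 1.688]
force: [-0.3, 0.4, 0.6]
opening: 91.1
```

```bash
python3 -c "
from h import *
st,p,d=shot('wrist','w1'); print(st)"
```

```text
{'time_s': 1.65, 'joint_pos': array([ 0.07,  0.34,  1.35, -0.  ,  1.46, -1.61]), 'joint_velocities': array([ 0.02, -0.01,  0.01,  0.  , -0.  , -0.  ]), 'joint_torque': array([ -2.64, -75.36, -42.3 ,  -0.21,   0.04,  -0.1 ]), 'eef_pos': array([559.33, 100.8 , 329.94]), 'eef_rot': array([-3.14,  0.  ,  1.69]), 'force': array([-0.25,  0.41,  0.65]), 'moment': array([ 0.  ,  0.08, -0.04]), 'opening': 91.12823204026822}
```

View pics/w1.png

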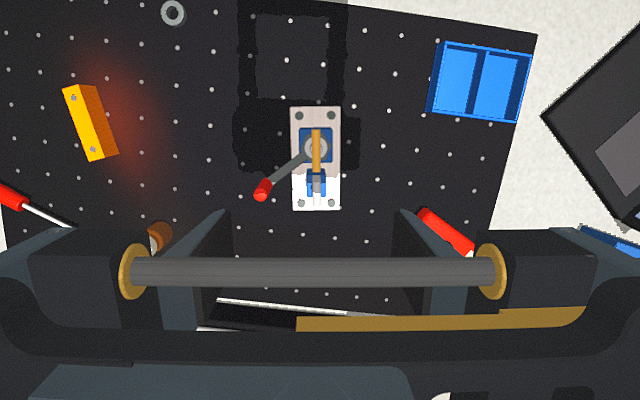

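The wrist view shows the bracket foot at (316,158), the brass bar at (316,150), the blade at (317,190), the lever handle at (262,190) and the saddle at (90,122). I'll measure them from this view.

```bash
python3 - <<'E'
from h import *
st,p,d=load('w1'); n='wrist'
c=cv2.resize(p[95:220,230:380],None,fx=5,fy=4.7,interpolation=cv2.INTER_CUBIC); cv2.imwrite('pics/w1c.png',c[:,:,::-1])
def rep(nm,m,win,zlo,zhi,amin=20):
    u0,v0,u1,v1=win; w=np.zeros_like(m); w[v0:v1,u0:u1]=m[v0:v1,u0:u1]
    v,u=np.nonzero(w); ok=d[v,u]>0; P=cloud(n,d,np.c_[u,v][ok],st); k=(P[:,2]>zlo)&(P[:,2]<zhi); P=P[k]
    print(nm,len(P),'med',np.median(P,0),'z',np.percentile(P[:,2],[5,50,95]),cv2.minAreaRect(P[:,:2].astype(np.float32)))
    return P
full=np.full(p.shape[:2],255,np.uint8)
rep('foot',full,(270,90,360,225),16,30)
rep('brassmask',mask(p,(10,100,100),(28,255,255)),(300,120,335,175),90,125)
rep('tall',full,(300,110,335,215),100,120)
rep('red',mask(p,(0,150,80),(6,255,255)),(245,170,285,210),100,140)
rep('saddle',mask(p,(8,150,80),(28,255,255)),(50,70,130,175),40,60)
rep('saddletop',full,(50,70,130,175),42,60)
rep('board',full,(150,120,220,200),0,25)
E
```

```text
foot 3036 med [560.34 103.51  22.8 ] z [21.18 22.8  27.32] ((555.275146484375, 101.5699462890625), (160.66790771484375, 77.07960510253906), 8.1586332321167)
brassmask 345 med [533.53 101.75 111.95] z [108.77 111.95 113.57] ((534.6514892578125, 102.15716552734375), (47.72632598876953, 9.27979850769043), 6.93740177154541)
tall 589 med [547.49 104.57 111.83] z [108.61 111.83 113.59] ((555.6201171875, 104.7853775024414), (90.00547790527344, 9.400418281555176), 7.0660929679870605)
red 209 med [587.25  45.49 124.29] z [103.25 124.29 125.7 ] ((589.3719482421875, 44.520599365234375), (14.95245361328125, 15.019880294799805), 30.708948135375977)
saddle 1545 med [ 539.2  -210.83   48.96] z [42.42 48.96 50.47] ((541.2990112304688, -212.5604248046875), (100.61614227294922, 27.091175079345703), 19.883878707885742)
saddletop 1542 med [ 539.48 -211.24   49.03] z [44.03 49.03 50.53] ((541.373046875, -212.57659912109375), (100.54126739501953, 26.950077056884766), 20.011987686157227)
board 5582 med [582.92 -86.09  13.08] z [11.65 13.08 14.51] ((585.2420043945312, -87.79972076416016), (125.57465362548828, 107.32698822021484), 2.4652466773986816)
```

View pics/w1c.png

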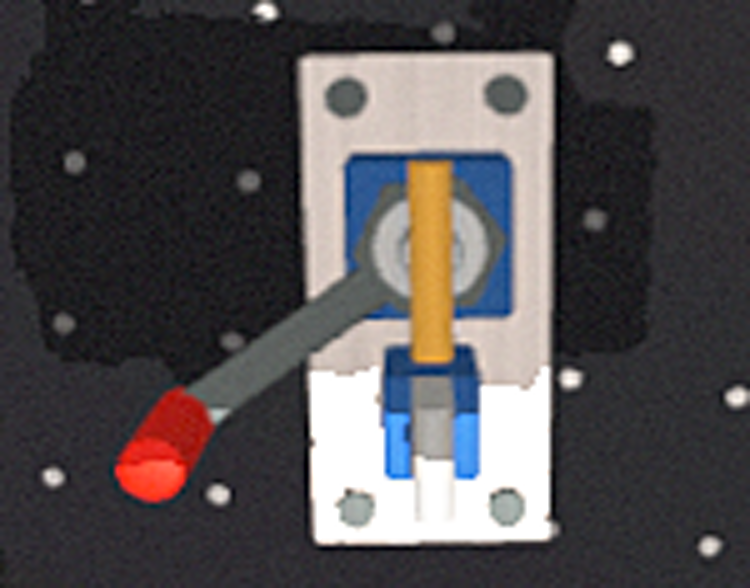

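```bash
python3 -c "
from h import *
print(rel([542,-212.5,200],1.916))"
```

```text
[-30.95  -5.38  13.02  -0.     0.    -0.23]
```

Call:
step_arm:
  targets:
    - [[-30.95,-5.4,13,0,0,-0.23,1],[-30.95,-5.4,13,0,0,-0.23,1],[-30.95,-5.4,13,0,0,-0.23,1],[-30.95,-5.4,13,0,0,-0.23,1],[-30.95,-5.4,13,0,0,-0.23,1],[-30.95,-5.4,13,0,0,-0.23,1],[-30.95,-5.4,13,0,0,-0.23,1],[-30.95,-5.4,13,0,0,-0.23,1]]

```text
time_s: 2.5
eef_pos: [540.6, -214.9, 198.0]
eef_rot: [-3.138, -0.001, 1.917]
force: [-0.0, 2.2, 0.7]
opening: 91.2
```

```bash
python3 - <<'E'
from h import *
st,p,d=shot('wrist','w2'); print(st['eef_pos'],st['eef_rot'],st['force'])
m=mask(p,(8,150,80),(28,255,255)); n='wrist'
for b,s,c in blobs(m,500):
    v,u=np.nonzero(b); P=cloud(n,d,np.c_[u,v],st)
    print(s,c,np.percentile(P[:,2],[5,50,95])); T=P[(P[:,2]>46)&(P[:,2]<54)]
    if len(T)>100: print(len(T),cv2.minAreaRect(T[:,:2].astype(np.float32)))
print(rel([542,-212.5,42],1.916))
E
```

```text
[ 540.62 -214.9   197.98] [-3.14 -0.    1.92] [-0.04  2.15  0.65]
[ 300  132   28  106 2677] [313.49 183.84] [26.05 48.75 49.97]
2492 ((541.376708984375, -212.28472900390625), (99.9395751953125, 24.46002769470215), 19.868898391723633)
[476 243  31  56 777] [493.41 270.58] [264.9  272.82 276.43]
[118 244  31  56 826] [130.05 271.41] [265.82 273.23 276.62]
[ 296  306  290   26 4504] [444.43 320.64] [280.23 283.64 286.41]
[-0.03  0.15 15.7  -0.   -0.    0.  ]
```

View pics/w2.png

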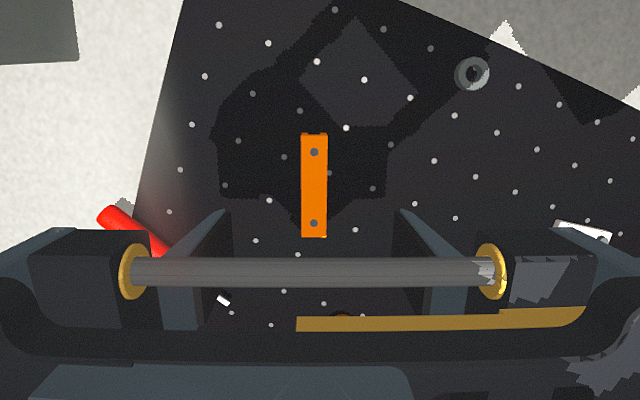

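The close crop shows the orange saddle at (314,185), 100 x 24.5 mm with end grooves, centred between the jaws. This is the smaller one, so I descend.

Call:
step_arm:
  targets:
    - [[0.03,0.1,5,0,0,0,1],[0.03,0.1,10,0,0,0,1],[0.03,0.1,14,0,0,0,1],[0.03,0.1,15.7,0,0,0,1],[0.03,0.1,15.7,0,0,0,1],[0.03,0.1,15.7,0,0,0,1]]

```text
time_s: 3.15
eef_pos: [542.0, -210.9, 43.0]
eef_rot: [-3.139, -0.001, 1.919]
force: [0.1, 0.3, 0.2]
opening: 91.2
```

```bash
python3 -c "
from h import *
print(rel([541.4,-212.3,42],1.9176))"
```

```text
[-0.11 -0.11  0.1  -0.   -0.    0.  ]
```

Call:
step_arm:
  targets:
    - [[-0.1,-0.1,0.1,0,0,0,0],[-0.1,-0.1,0.1,0,0,0,0],[-0.1,-0.1,0.1,0,0,0,0],[-0.1,-0.1,0.1,0,0,0,0],[-0.1,-0.1,0.1,0,0,0,0],[-0.1,-0.1,0.1,0,0,0,0],[-0.1,-0.1,0.1,0,0,0,0],[-0.1,-0.1,0.1,0,0,0,0]]
  squeeze: 30

```text
time_s: 3.95
eef_pos: [541.4, -212.2, 42.0]
eef_rot: [-3.139, -0.001, 1.919]
force: [-0.7, -0.3, -0.4]
opening: 30.2
```

Call:
step_arm:
  targets:
    - [[0,0,0,0,0,0,0],[0,0,0,0,0,0,0],[0,0,0,0,0,0,0]]

```text
time_s: 4.25
eef_pos: [541.4, -212.2, 42.0]
eef_rot: [-3.139, -0.001, 1.919]
force: [-0.3, 0.1, 0.2]
opening: 24.4
```

Call:
step_arm:
  targets:
    - [[0,0,-4,0,0,0,0],[0,0,-9,0,0,0,0],[0,0,-14,0,0,0,0],[0,0,-17,0,0,0,0],[0,0,-18,0,0,0,0],[0,0,-18,0,0,0,0]]

```text
time_s: 4.85
eef_pos: [542.3, -212.5, 222.8]
eef_rot: [-3.14, 0.0, 1.919]
force: [-0.4, -0.4, -1.9]
opening: 24.5
```

```bash
python3 -c "
from h import *
print(bot.state()['opening'],rel([555.6,104.8,180],1.694))"
```

```text
24.45818055559208 [29.36 12.09  4.26 -0.    0.    0.23]
```

Call:
step_arm:
  targets:
    - [[5,2.1,0,0,0,0.06,0],[9.5,3.9,0,0,0,0.12,0],[14,5.8,0,0,0,0.18,0],[18.5,7.6,0,0,0,0.225,0],[23,9.5,0,0,0,0.225,0],[27,11.1,0,0,0,0.225,0],[29.3,12.1,2,0,0,0.225,0],[29.3,12.1,4,0,0,0.225,0]]

```text
time_s: 5.65
eef_pos: [555.0, 107.4, 180.1]
eef_rot: [-3.138, -0.0, 1.698]
force: [0.1, -0.2, -1.9]
opening: 24.5
```

Call:
step_arm:
  targets:
    - [[0,0,0,0,0,0,0],[0,0,0,0,0,0,0],[0,0,0,0,0,0,0]]

```text
time_s: 5.95
eef_pos: [555.1, 107.0, 180.2]
eef_rot: [-3.138, -0.0, 1.697]
force: [-0.2, -0.2, -1.0]
opening: 24.0
```

```bash
python3 - <<'E'
from h import *
st,p,d=shot('wrist','w3'); print(st['eef_pos'],st['eef_rot'],st['force']); shot('scene','s3'); shot('side','d3')
Rm=R.from_euler('xyz',st['eef_rot']); n='wrist'
def T(P): return Rm.inv().apply(P-st['eef_pos'])
m=mask(p,(8,150,80),(28,255,255)); cv2.imwrite('pics/m3.png',m)
for b,s,c in blobs(m,50):
    v,u=np.nonzero(b); P=cloud(n,d,np.c_[u,v],st); t=T(P)
    print(s,c,np.median(P,0),'tool pct5/95',np.percentile(t,[2,98],axis=0).ravel())
print(rel([555.6,104.8,180],1.694))
E
```

```text
[555.09 106.96 180.19] [-3.14 -0.    1.7 ] [-0.16 -0.2  -1.02]
[ 285  149   54  109 5311] [311.98 205.16] [526.11 103.31 187.05] tool pct5/95 [-11.62 -50.03  -8.45  11.89  -4.46  66.88]
[250 244  12  57 385] [254.45 272.75] [524.05  88.32 256.38] tool pct5/95 [-15.34 -38.1  -79.13 -14.15 -24.5  -67.33]
[363 244  12  57 369] [369.85 272.66] [519.77 117.76 256.56] tool pct5/95 [ 14.57 -38.44 -79.33  15.77 -24.59 -67.78]
[ 91 285  21  21 255] [100.07 292.51] [ 697.59 -102.12   36.88] tool pct5/95 [-229.58  104.53  132.76 -223.84  127.98  161.09]
[ 150  287  325   45 6506] [319.82 317.39] [530.86 108.49 265.13] tool pct5/95 [-34.82 -26.4  -88.65  35.46  28.98  -6.15]
[-0.22 -0.01  0.07 -0.   -0.    0.  ]
```

View pics/w3.png

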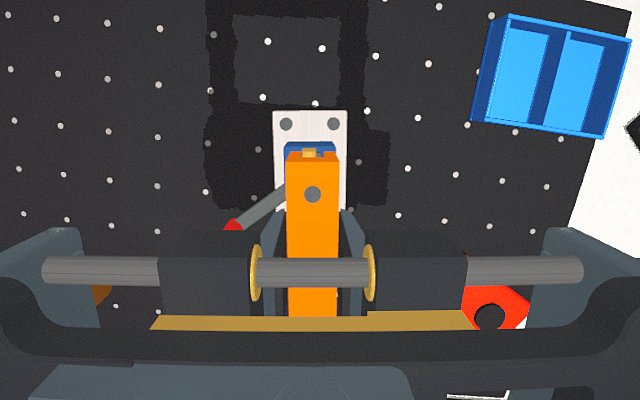

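```bash
python3 - <<'E'
from h import *
st,p,d=load('w3'); n='wrist'
Rm=R.from_euler('xyz',st['eef_rot'])
m=mask(p,(10,80,80),(30,255,255)); w=np.zeros_like(m); w[144:160,290:330]=255
v,u=np.nonzero(w); P=cloud(n,d,np.c_[u,v],st); k=(P[:,2]>102)&(P[:,2]<116); P=P[k]; t=Rm.inv().apply(P-st['eef_pos'])
print(len(P),P.mean(0),np.percentile(t,[2,50,98],axis=0)); print(np.unique(u[k]))
# foot holes & edges
v,u=np.mgrid[108:142,262:360]; v=v.ravel();u=u.ravel(); P=cloud(n,d,np.c_[u,v],st); k=(P[:,2]>17)&(P[:,2]<27)
t=Rm.inv().apply(P-st['eef_pos'])[k]; 
for r in range(115,140,6):
    q=v[k]==r; print(r,t[q,0].min(),t[q,0].max(),(t[q,0].min()+t[q,0].max())/2, np.median(t[q,1]))
c=cv2.resize(p[100:220,240:390],None,fx=5,fy=5,interpolation=cv2.INTER_CUBIC); cv2.imwrite('pics/w3c.png',c[:,:,::-1])
E
```

```text
118 [512.54  99.53 110.28] [[ -6.9  -44.45  66.85]
 [ -2.03 -43.05  68.88]
 [  2.75 -40.55  77.73]]
[302 303 304 305 306 307 308 309 310 311 312 313 314 315 316]
115 -36.40974919400162 31.53406193278672 -2.43784363060745 -65.4809574985785
121 -36.65482253569408 31.82562570077151 -2.414598417461285 -59.99368330243446
127 -36.85341359856559 30.771005484839293 -3.0412040568631475 -54.46870870639556
133 -36.91182825934035 32.00519163140349 -2.453318313968431 -48.905571169321874
139 -36.244708101879546 31.93370078093597 -2.1555036604717888 -43.28776802496964
```

View pics/w3c.png

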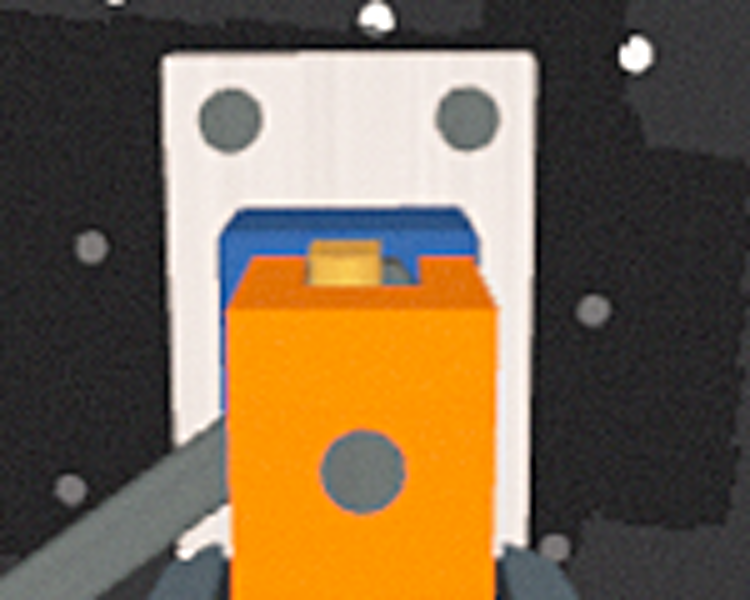

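Call:
step_arm:
  targets:
    - [[-0.22,0,1,0,0,0,0],[-0.22,0,2,0,0,0,0],[-0.22,0,3,0,0,0,0],[-0.22,0,3.4,0,0,0,0],[-0.22,0,3.4,0,0,0,0],[-0.22,0,3.4,0,0,0,0]]

```text
time_s: 6.7
eef_pos: [555.6, 104.8, 146.7]
eef_rot: [-3.139, -0.0, 1.697]
force: [0.0, -0.1, -0.5]
opening: 24.3
```

```bash
python3 - <<'E'
from h import *
st,p,d=shot('wrist','w4'); print(st['eef_pos'],st['eef_rot'],st['force']); n='wrist'
Rm=R.from_euler('xyz',st['eef_rot'])
w=np.zeros(p.shape[:2],np.uint8); w[120:175,280:345]=255
v,u=np.nonzero(w); P=cloud(n,d,np.c_[u,v],st); 
t=Rm.inv().apply(P-st['eef_pos'])
k=(P[:,2]>108)&(P[:,2]<113.5)&(t[:,1]<-42); 
print(k.sum(),P[k].mean(0),np.percentile(t[k],[2,50,98],axis=0))
print(rel([555.6,104.8,146],1.694))
c=cv2.resize(p[100:220,240:390],None,fx=5,fy=5,interpolation=cv2.INTER_CUBIC); cv2.imwrite('pics/w4c.png',c[:,:,::-1])
E
```

```text
[555.64 104.83 146.74] [-3.14 -0.    1.7 ] [ 0.04 -0.14 -0.47]<stdin>:8: RuntimeWarning: Mean of empty slice.
  ret = um.true_divide(
Traceback (most recent call last):
IndexError: index -1 is out of bounds for axis 0 with size 0
```

The saddle is on target over the seat. I'll lower it in small steps and watch the force.

Call:
step_arm:
  targets:
    - [[0,0,0.3,0,0,0,0],[0,0,0.6,0,0,0,0],[0,0,0.8,0,0,0,0],[0,0,1.0,0,0,0,0],[0,0,1.0,0,0,0,0]]

```text
time_s: 7.25
eef_pos: [555.6, 104.8, 136.7]
eef_rot: [-3.139, -0.0, 1.697]
force: [-0.0, 0.3, -1.2]
opening: 24.1
```

Call:
step_arm:
  targets:
    - [[0,0,0.4,0,0,0,0],[0,0,0.8,0,0,0,0],[0,0,1.1,0,0,0,0],[0,0,1.4,0,0,0,0],[0,0,1.4,0,0,0,0]]

```text
time_s: 7.75
eef_pos: [555.4, 104.8, 122.2]
eef_rot: [-3.139, -0.0, 1.697]
force: [0.2, -0.5, -1.1]
opening: 24.4
```

Call:
step_arm:
  targets:
    - [[0,0,0.1,0,0,0,0],[0,0,0.2,0,0,0,0],[0,0,0.2,0,0,0,0]]

```text
time_s: 8.05
eef_pos: [555.7, 104.8, 120.1]
eef_rot: [-3.139, -0.0, 1.697]
force: [2.4, 0.3, -6.6]
opening: 23.8
```

Call:
step_arm:
  targets:
    - [[0,0,0,0,0,0,0],[0,0,0,0,0,0,0]]

```text
time_s: 8.25
eef_pos: [555.7, 104.8, 120.1]
eef_rot: [-3.139, -0.0, 1.697]
force: [1.1, -0.3, -6.2]
opening: 24.3
```

```bash
python3 - <<'E'
from h import *
for i in range(3):
    st,p,d=shot('wrist','w5'); print(st['eef_pos'],st['force'],st['moment'])
c=cv2.resize(p[100:220,240:390],None,fx=5,fy=5,interpolation=cv2.INTER_CUBIC); cv2.imwrite('pics/w5c.png',c[:,:,::-1])
st,p,d=shot('side','d5')
v,u=np.mgrid[150:200,270:345]; u=u.ravel();v=v.ravel(); k=mask(p,(8,150,80),(28,255,255))[v,u]>0; P=cloud('side',d,np.c_[u,v][k]); print(np.percentile(P,[2,50,98],axis=0))
a=cv2.resize(p[120:220,250:370],None,fx=5,fy=5,interpolation=cv2.INTER_CUBIC); cv2.imwrite('pics/d5c.png',a[:,:,::-1])
st,p,d=shot('scene','s5')
a=cv2.resize(p[140:260,330:430],None,fx=5,fy=5,interpolation=cv2.INTER_CUBIC); cv2.imwrite('pics/s5c.png',a[:,:,::-1])
E
```

```text
[555.73 104.78 120.09] [ 1.11 -0.25 -6.17] [ 0.05 -0.47  0.01]
[555.69 104.77 120.09] [ 2.06 -0.55 -6.66] [ 0.06 -0.47  0.02]
[555.67 104.75 120.06] [ 3.15 -0.2  -5.54] [ 0.07 -0.53 -0.01]
[[507.1   83.     9.18]
 [530.03  96.17 111.79]
 [635.52 257.78 126.83]]
```

View pics/s5c.png

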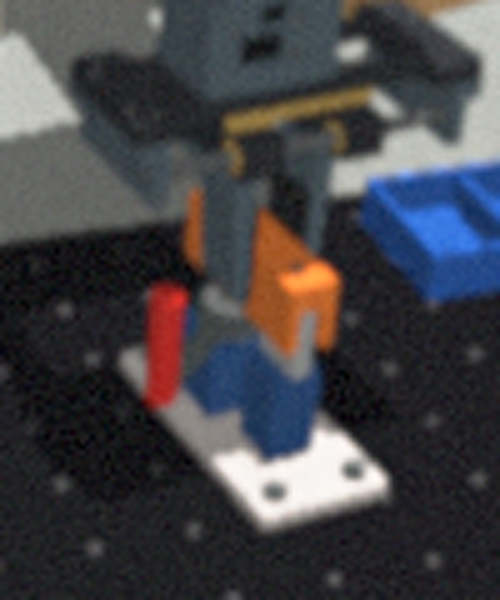

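View pics/d5c.png

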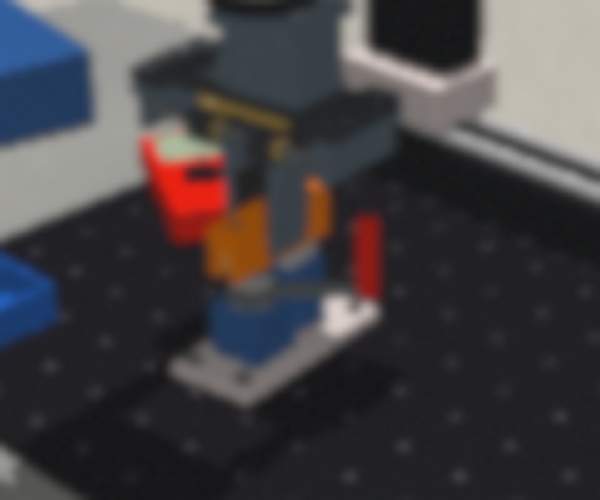

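Call:
step_arm:
  targets:
    - [[0,0,0,0,0,0,0.3],[0,0,0,0,0,0,0.4],[0,0,0,0,0,0,0.42],[0,0,0,0,0,0,0.42]]

```text
time_s: 8.9
eef_pos: [555.7, 104.8, 120.2]
eef_rot: [-3.139, -0.0, 1.697]
force: [-0.8, -0.4, -0.1]
opening: 38.4
```

```bash
python3 - <<'E'
from h import *
for i in range(2):
    st,p,d=shot('wrist','w6'); print(st['opening'],st['eef_pos'],st['force'],st['moment'])
E
```

```text
38.372630481273866 [555.68 104.78 120.2 ] [-0.79 -0.36 -0.09] [ 0.02  0.01 -0.04]
38.014690564864814 [555.68 104.79 120.17] [-0.17  0.3   0.34] [0.03 0.02 0.  ]
```

View pics/w6.png

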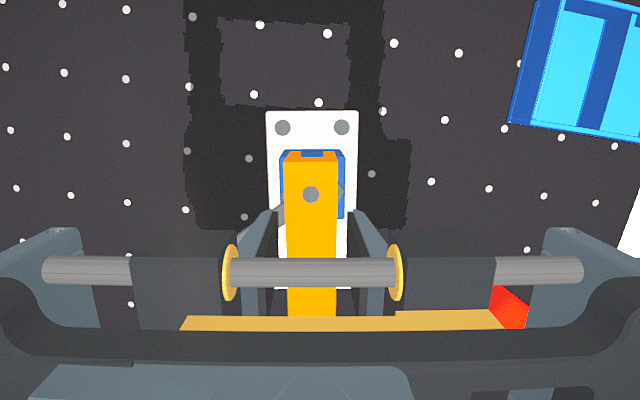

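Released. I'll lift off and check the saddle's height and pose.

Call:
step_arm:
  targets:
    - [[0,0,-2,0,0,0,0.42],[0,0,-5,0,0,0,0.42],[0,0,-10,0,0,0,0.42],[0,0,-14.5,0,0,0,0.6],[0,0,-15,0,0,0,0.6],[0,0,-15,0,0,0,0.6]]

```text
time_s: 9.6
eef_pos: [556.5, 104.8, 271.5]
eef_rot: [3.141, -0.0, 1.697]
force: [0.5, 0.3, -0.9]
opening: 54.4
```

```bash
cat > meas.py <<'E'
from h import *
import sys
st,p,d=shot('wrist',sys.argv[1]); n='wrist'; print(st['eef_pos'],st['eef_rot'],st['opening'])
ax=np.array([534.65,102.16])
v,u=np.mgrid[20:240,20:620]; u=u.ravel();v=v.ravel(); k=d[v,u]>0; u=u[k];v=v[k]
P=cloud(n,d,np.c_[u,v],st); near=np.hypot(*(P[:,:2]-[555,104.]).T)<110
o=(mask(p,(8,150,80),(28,255,255))[v,u]>0)&near&(P[:,2]>120)&(P[:,2]<134)
if o.sum()>20: print('saddle top',o.sum(),'z',np.percentile(P[o,2],[5,50,95]),cv2.minAreaRect(P[o][:,:2].astype(np.float32)), 'rel', np.median(P[o],0))
if o.sum()>20:
    A=np.c_[P[o][:,:2]-P[o][:,:2].mean(0),np.ones(o.sum())]; print('tilt',np.linalg.lstsq(A,P[o][:,2],rcond=None)[0])
r=(mask(p,(0,150,60),(6,255,255))[v,u]>0)&near&(P[:,2]>118)&(P[:,2]<132)
if r.sum()>10:
    c=np.array(cv2.minAreaRect(P[r][:,:2].astype(np.float32))[0]); 
    print('handle',r.sum(),cv2.minAreaRect(P[r][:,:2].astype(np.float32)),P[r][:,2].mean(),'rad',np.hypot(*(c-ax)),'ang deg',np.degrees(np.arctan2(*(c-ax)[::-1])))
E
python3 meas.py w7
```

```text
[556.5  104.84 271.46] [ 3.14 -0.    1.7 ] 54.39746601720896
saddle top 2493 z [125.6  126.74 127.91] ((555.8074340820312, 104.10162353515625), (100.4156265258789, 23.68998146057129), 7.7081379890441895) rel [551.84 103.85 126.74]
tilt [ -0.     0.01 126.74]
handle 138 ((587.361083984375, 42.47905349731445), (9.517762184143066, 15.464323043823242), 37.33244323730469) 124.10226628276853 rad 79.62583594703575 ang deg -48.54858757605921
```

View pics/w7.png

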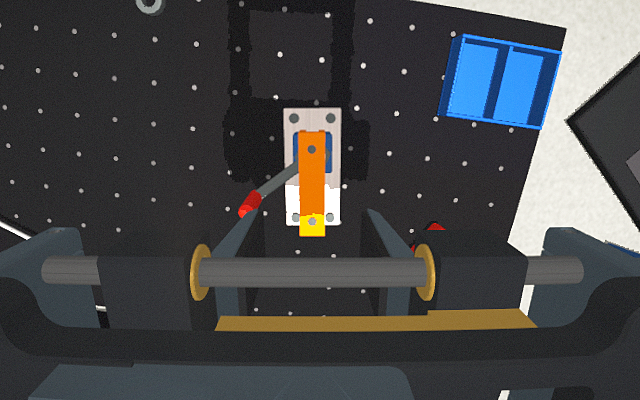

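The saddle is down: top at z≈126.7 (126 expected, with the depth bias about the same), level, centre (555.8,104.1), angle 7.7°. Next I'll move over the lever handle with the jaws along its tangent.

```bash
python3 -c "
from h import *
print(rel([589.4,44.5,215],0.759))"
```

```text
[-6.4   2.59  5.48 -0.    0.    0.94]
```

Call:
step_arm:
  targets:
    - [[-6.4,2.6,0,0,0,0.94,0.6],[-6.4,2.6,1,0,0,0.94,0.45],[-6.4,2.6,2,0,0,0.94,0.45],[-6.4,2.6,3,0,0,0.94,0.45],[-6.4,2.6,4,0,0,0.94,0.45],[-6.4,2.6,5,0,0,0.94,0.45],[-6.4,2.6,5.5,0,0,0.94,0.45],[-6.4,2.6,5.5,0,0,0.94,0.45]]

```text
time_s: 10.45
eef_pos: [588.1, 44.5, 212.3]
eef_rot: [-3.137, 0.005, 0.756]
force: [-0.1, -0.0, 0.2]
opening: 41.4
```

```bash
python3 meas.py w8; python3 -c "
from h import *
print(rel([589.4,44.5,109],0.759))"
```

```text
[588.14  44.55 212.26] [-3.14  0.    0.76] 41.407852718927515
saddle top 3857 z [125.65 126.75 127.91] ((556.1921997070312, 104.25120544433594), (99.95021057128906, 24.383453369140625), 7.589125633239746) rel [557.53 103.31 126.75]
tilt [ -0.     0.02 126.76]
handle 333 ((590.2047119140625, 44.872554779052734), (14.856895446777344, 15.35738754272461), 88.88778686523438) 124.33693478653377 rad 79.80086087128079 ang deg -45.879728873240516
[ 0.1   0.1  10.41 -0.    0.   -0.  ]
```

View pics/w8.png

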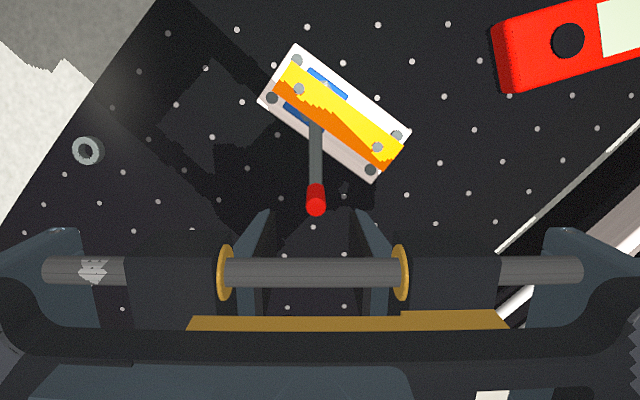

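The handle top at (316,207) lies between the fingers, and the saddle is seated. Now I descend to straddle the handle.

Call:
step_arm:
  targets:
    - [[0.15,0.12,4,0,0,0,0.45],[0.15,0.12,7,0,0,0,0.45],[0.15,0.12,9,0,0,0,0.45],[0.15,0.12,10.3,0,0,0,0.45],[0.15,0.12,10.3,0,0,0,0.38],[0.15,0.12,10.3,0,0,0,0.32],[0.15,0.12,10.3,0,0,0,0.3],[0.15,0.12,10.3,0,0,0,0.3]]

```text
time_s: 11.3
eef_pos: [590.5, 44.7, 111.1]
eef_rot: [-3.139, 0.003, 0.758]
force: [-0.6, -0.2, -0.5]
opening: 27.2
```

```bash
cat > f.py <<'E'
from h import *
st=bot.state(); y=st['eef_rot'][2]; F=st['force']
ax=np.array([534.65,102.16]); d=st['eef_pos'][:2]-ax
print('t',st['time_s'],'pos',st['eef_pos'],'yaw deg',np.degrees(y),'TCP ang',np.degrees(np.arctan2(d[1],d[0])),'rad',np.hypot(*d))
print('F tangent',F[0]*np.cos(y)+F[1]*np.sin(y),'radial',F[0]*np.sin(y)-F[1]*np.cos(y),'z',F[2],'open',st['opening'])
E
python3 f.py
```

```text
t 11.3 pos [590.46  44.7  111.12] yaw deg 43.44689993700597 TCP ang -45.830736657053606 rad 80.10080435000702
F tangent -0.597886474286367 radial -0.2782254460495719 z -0.46229204369462973 open 27.161471638097904
```

Call:
step_arm:
  targets:
    - [[-0.2,0,0,0,0,0.025,0.3],[-0.4,-0.01,0,0,0,0.05,0.3],[-0.6,-0.02,0,0,0,0.075,0.3],[-0.8,-0.04,0,0,0,0.1,0.3],[-1.0,-0.06,0,0,0,0.125,0.3],[-1.2,-0.09,0,0,0,0.15,0.3],[-1.39,-0.12,0,0,0,0.175,0.3],[-1.59,-0.16,0,0,0,0.2,0.3]]

```text
time_s: 12.1
eef_pos: [577.8, 34.8, 111.2]
eef_rot: [-3.14, 0.003, 0.556]
force: [1.4, 1.0, 1.4]
opening: 27.6
```

```bash
python3 f.py
```

```text
t 12.1 pos [577.82  34.8  111.21] yaw deg 31.863567134760977 TCP ang -57.34838223797443 rad 80.00592834719843
F tangent 1.7245538135031075 radial -0.10054190353547943 z 1.4238576087365065 open 27.551265490421823
```

The tangential force is about 1.7 N, so the nut is running free. I'll continue.

Call:
step_arm:
  targets:
    - [[-0.2,0,0,0,0,0.025,0.3],[-0.4,-0.01,0,0,0,0.05,0.3],[-0.6,-0.02,0,0,0,0.075,0.3],[-0.8,-0.04,0,0,0,0.1,0.3],[-1.0,-0.06,0,0,0,0.125,0.3],[-1.2,-0.09,0,0,0,0.15,0.3],[-1.39,-0.12,0,0,0,0.175,0.3],[-1.59,-0.16,0,0,0,0.2,0.3]]

```text
time_s: 12.9
eef_pos: [563.2, 27.7, 111.2]
eef_rot: [-3.14, 0.003, 0.354]
force: [1.1, 0.8, 0.6]
opening: 27.4
```

```bash
python3 f.py
```

```text
t 12.9 pos [563.25  27.74 111.23] yaw deg 20.28604880116098 TCP ang -68.980238275812 rad 79.73034873931309
F tangent 1.3175140233219886 radial -0.40924851811823965 z 0.6357258794404069 open 27.36011726039067
```

Call:
step_arm:
  targets:
    - [[-0.16,0,0,0,0,0.02,0.3],[-0.32,0,0,0,0,0.04,0.3],[-0.48,-0.01,0,0,0,0.06,0.3],[-0.64,-0.01,0,0,0,0.08,0.3]]

```text
time_s: 13.3
eef_pos: [557.1, 25.6, 111.2]
eef_rot: [-3.141, 0.004, 0.272]
force: [2.0, 1.5, 0.9]
opening: 27.6
```

```bash
python3 f.py
```

```text
t 13.3 pos [557.07  25.63 111.24] yaw deg 15.609884449537953 TCP ang -73.67297339638458 rad 79.75079517798791
F tangent 2.3150025789703523 radial -0.8702135505411456 z 0.9401493880031419 open 27.57289294775905
```

Call:
step_arm:
  targets:
    - [[-0.16,0,0,0,0,0.02,0.3],[-0.32,0,0,0,0,0.04,0.3],[-0.48,-0.01,0,0,0,0.06,0.3],[-0.64,-0.01,0,0,0,0.08,0.3]]

```text
time_s: 13.7
eef_pos: [550.7, 24.0, 111.2]
eef_rot: [-3.141, 0.004, 0.191]
force: [0.6, 1.7, -0.4]
opening: 27.3
```

```bash
python3 f.py
```

```text
t 13.7 pos [550.71  23.98 111.23] yaw deg 10.931718185142563 TCP ang -78.38862881244458 rad 79.80834811068847
F tangent 0.8924293796136964 radial -1.585258393708374 z -0.386554864100218 open 27.32179424533887
```

Call:
step_arm:
  targets:
    - [[-0.16,0,0,0,0,0.02,0.3],[-0.32,0,0,0,0,0.04,0.3],[-0.48,-0.01,0,0,0,0.06,0.3],[-0.64,-0.01,0,0,0,0.08,0.3]]

```text
time_s: 14.1
eef_pos: [544.3, 22.8, 111.3]
eef_rot: [-3.141, 0.004, 0.109]
force: [1.2, 0.5, -0.5]
opening: 27.6
```

```bash
python3 f.py
```

```text
t 14.1 pos [544.3   22.84 111.26] yaw deg 6.252958835633057 TCP ang -83.06017117002571 rad 79.90303783823306
F tangent 1.2745184880490745 radial -0.32006890858340964 z -0.5436646131624551 open 27.597887376100214
```

Call:
step_arm:
  targets:
    - [[-0.16,0,0,0,0,0.02,0.3],[-0.32,0,0,0,0,0.04,0.3],[-0.48,-0.01,0,0,0,0.06,0.3],[-0.64,-0.02,0,0,0,0.08,0.3]]

```text
time_s: 14.5
eef_pos: [537.8, 22.3, 111.3]
eef_rot: [-3.141, 0.004, 0.028]
force: [1.3, 0.5, -0.6]
opening: 27.6
```

```bash
python3 f.py
```

```text
t 14.5 pos [537.79  22.34 111.27] yaw deg 1.5767068980663246 TCP ang -87.74867565977397 rad 79.88311104733184
F tangent 1.3408333076643295 radial -0.4965276385884584 z -0.6096785444125259 open 27.61002520218009
```

Call:
step_arm:
  targets:
    - [[-0.16,0,0,0,0,0.02,0.3],[-0.32,0,0,0,0,0.04,0.3],[-0.48,-0.01,0,0,0,0.06,0.3],[-0.64,-0.02,0,0,0,0.08,0.3]]

```text
time_s: 14.9
eef_pos: [531.2, 22.4, 111.3]
eef_rot: [3.141, 0.004, -0.054]
force: [1.3, 1.2, -0.3]
opening: 27.3
```

```bash
python3 f.py
```

```text
t 14.9 pos [531.24  22.36 111.3 ] yaw deg -3.1047195644589105 TCP ang -92.44818244298946 rad 79.87502716502333
F tangent 1.201211139872279 radial -1.3081404952234923 z -0.31681699512079375 open 27.28607118262774
```

Call:
step_arm:
  targets:
    - [[-0.16,0,0,0,0,0.02,0.3],[-0.32,0,0,0,0,0.04,0.3],[-0.48,-0.01,0,0,0,0.06,0.3],[-0.64,-0.02,0,0,0,0.08,0.3]]

```text
time_s: 15.3
eef_pos: [524.8, 22.9, 111.3]
eef_rot: [3.141, 0.004, -0.136]
force: [2.2, 0.6, -0.5]
opening: 27.6
```

```bash
python3 f.py
```

```text
t 15.3 pos [524.78  22.9  111.35] yaw deg -7.78356665112172 TCP ang -97.1005490046989 rad 79.86966198216713
F tangent 2.0664822163966594 radial -0.8573672779611654 z -0.4809448078370125 open 27.64859147759011
```

Call:
step_arm:
  targets:
    - [[-0.12,0,0,0,0,0.015,0.3],[-0.24,0,0,0,0,0.03,0.3],[-0.36,0,0,0,0,0.045,0.3]]

```text
time_s: 15.6
eef_pos: [521.1, 23.4, 111.4]
eef_rot: [3.141, 0.004, -0.182]
force: [1.7, -0.1, 0.2]
opening: 27.4
```

```bash
python3 f.py
```

```text
t 15.6 pos [521.13  23.43 111.37] yaw deg -10.425740656846168 TCP ang -99.74084758833571 rad 79.8865436292446
F tangent 1.7245582850541716 radial -0.25829698472041845 z 0.18959829952122625 open 27.431031768492364
```

Call:
step_arm:
  targets:
    - [[-0.12,0,0,0,0,0.015,0.3],[-0.24,0,0,0,0,0.03,0.3],[-0.36,0,0,0,0,0.045,0.3]]

```text
time_s: 15.9
eef_pos: [517.6, 24.1, 111.4]
eef_rot: [3.141, 0.003, -0.228]
force: [1.7, 1.4, -0.7]
opening: 27.6
```

```bash
python3 f.py
```

```text
t 15.9 pos [517.62  24.07 111.4 ] yaw deg -13.080838647775868 TCP ang -102.30035199609874 rad 79.92138762594735
F tangent 1.3825321945987383 radial -1.7774858278930787 z -0.712940815349525 open 27.55026657265876
```

Call:
step_arm:
  targets:
    - [[-0.12,0,0,0,0,0.015,0.3],[-0.24,0,0,0,0,0.03,0.3],[-0.36,0,0,0,0,0.045,0.3]]

```text
time_s: 16.2
eef_pos: [514.4, 24.9, 111.5]
eef_rot: [3.141, 0.002, -0.275]
force: [6.5, 1.4, -1.8]
opening: 27.0
```

```bash
python3 f.py; python3 meas.py w9
```

```text
t 16.2 pos [514.42  24.93 111.52] yaw deg -15.728826873672853 TCP ang -104.6813494679415 rad 79.83247245270675
F tangent 5.872721475947069 radial -3.1539719291058317 z -1.785025995660505 open 26.964305896185635
[514.42  24.93 111.52] [ 3.14  0.   -0.27] 26.964305896185635
saddle top 13904 z [125.75 126.83 127.94] ((556.0661010742188, 104.34190368652344), (100.78277587890625, 24.78797721862793), 5.890567779541016) rel [552.43 103.58 126.83]
tilt [ -0.     0.01 126.84]
```

View pics/w9.png

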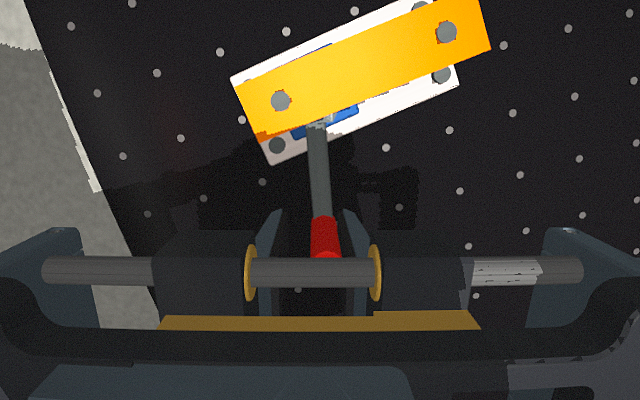

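The force has jumped to about 6 N, so this is first contact, at a TCP angle of about -104.6°. From here I go in small steps.

Call:
step_arm:
  targets:
    - [[-0.1,0,0,0,0,0.012,0.3],[-0.2,0,0,0,0,0.025,0.3],[-0.32,0,0,0,0,0.04,0.3]]

```text
time_s: 16.55
eef_pos: [512.3, 25.9, 111.7]
eef_rot: [3.142, 0.0, -0.317]
force: [7.9, 2.1, -3.6]
opening: 27.7
```

```bash
python3 f.py
```

```text
t 16.55 pos [512.29  25.88 111.74] yaw deg -18.149011648921814 TCP ang -106.33382313142756 rad 79.48975627635022
F tangent 6.815719960840528 radial -4.485214720040204 z -3.6222136567212324 open 27.653600281893365
```

Call:
step_arm:
  targets:
    - [[-0.2,0.01,0,0,0,0.008,0.3],[-0.35,0.03,0,0,0,0.016,0.3],[-0.5,0.04,0,0,0,0.024,0.3],[-0.5,0.04,0,0,0,0.024,0.3]]

```text
time_s: 16.95
eef_pos: [508.5, 27.0, 112.0]
eef_rot: [-3.141, -0.002, -0.342]
force: [7.9, 0.7, -3.6]
opening: 27.6
```

```bash
cat >> f.py <<'E'
ph=np.arctan2(d[1],d[0]); print('true tangential',-F[0]*np.sin(ph)+F[1]*np.cos(ph),'moment z',st['moment'][2])
E
python3 f.py
```

```text
t 16.95 pos [508.5   27.01 112.  ] yaw deg -19.576195569008558 TCP ang -109.18899746846515 rad 79.56607200931981
F tangent 7.240874233200442 radial -3.298012194605474 z -3.575532167748241 open 27.59444197052181
true tangential 7.262996298867228 moment z 0.002750229894384157
```

```bash
cat > lev.py <<'E'
from h import *
import sys
ax=np.array([534.65,102.16])
for t in sys.argv[1:]:
    try: st,p,d=load(t)
    except FileNotFoundError: st,p,d=shot('wrist',t)
    v,u=np.mgrid[60:235,230:420]; u=u.ravel();v=v.ravel(); k=d[v,u]>0;u=u[k];v=v[k]
    P=cloud('wrist',d,np.c_[u,v],st); r=np.hypot(*(P[:,:2]-ax).T); a=np.degrees(np.arctan2(*(P[:,:2]-ax)[:,::-1].T))
    k=(P[:,2]>55)&(P[:,2]<90)&(r>32)&(r<64)
    # arm: grey, by radius bins
    out=[]
    for r0 in range(32,64,4):
        q=k&(r>=r0)&(r<r0+4)
        if q.sum()>8: out.append((r0+2,round(a[q].min(),2),round(a[q].max(),2),round((a[q].min()+a[q].max())/2,2),round(np.median(P[q,2]),1)))
    print(t,st['eef_pos'][:2]); [print('  ',o) for o in out]
E
python3 lev.py w8 w9 w10
```

```text
w8 [588.14  44.55]
   (34, np.float64(-55.64), np.float64(-35.12), np.float64(-45.38), np.float64(74.7))
   (38, np.float64(-54.58), np.float64(-36.45), np.float64(-45.52), np.float64(74.6))
   (42, np.float64(-53.9), np.float64(-37.3), np.float64(-45.6), np.float64(74.5))
   (46, np.float64(-53.2), np.float64(-38.19), np.float64(-45.69), np.float64(74.5))
   (50, np.float64(-52.72), np.float64(-38.8), np.float64(-45.76), np.float64(74.6))
   (54, np.float64(-52.22), np.float64(-39.44), np.float64(-45.83), np.float64(74.6))
   (58, np.float64(-51.87), np.float64(-39.89), np.float64(-45.88), np.float64(74.5))
   (62, np.float64(-51.56), np.float64(-40.28), np.float64(-45.92), np.float64(74.5))
w9 [514.42  24.93]
   (34, np.float64(-109.46), np.float64(-89.48), np.float64(-99.47), np.float64(74.7))
   (38, np.float64(-109.14), np.float64(-90.35), np.float64(-99.74), np.float64(74.7))
   (42, np.float64(-107.95), np.float64(-91.82), np.float64(-99.89), np.float64(74.7))
   (46, np.float64(-106.98), np.float64(-92.35), np.float64(-99.66), np.float64(74.8))
   (50, np.float64(-106.9), np.
[... 340 characters left out ...]
  (34, np.float64(-113.64), np.float64(-93.56), np.float64(-103.6), np.float64(74.8))
   (38, np.float64(-112.28), np.float64(-94.55), np.float64(-103.42), np.float64(74.6))
   (42, np.float64(-112.04), np.float64(-95.76), np.float64(-103.9), np.float64(74.7))
   (46, np.float64(-111.05), np.float64(-96.29), np.float64(-103.67), np.float64(74.6))
   (50, np.float64(-110.93), np.float64(-97.26), np.float64(-104.09), np.float64(74.6))
   (54, np.float64(-110.18), np.float64(-97.67), np.float64(-103.92), np.float64(74.7))
   (58, np.float64(-110.14), np.float64(-98.38), np.float64(-104.26), np.float64(74.6))
   (62, np.float64(-109.54), np.float64(-98.48), np.float64(-104.01), np.float64(74.7))
```

View pics/w10.png

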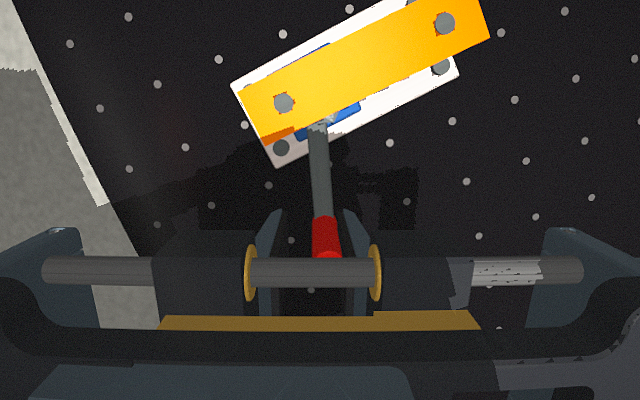

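```bash
cat > sad.py <<'E'
from h import *
import sys
for t in sys.argv[1:]:
    st,p,d=load(t)
    v,u=np.mgrid[0:240,150:520]; u=u.ravel();v=v.ravel(); k=d[v,u]>0;u=u[k];v=v[k]
    P=cloud('wrist',d,np.c_[u,v],st); k=(P[:,2]>123)&(P[:,2]<131)&(np.hypot(*(P[:,:2]-[555.6,104.8]).T)<60)&(hsv(p)[v,u,0]>7)
    # side edges of the top: for bins along 7deg
    e=np.array([np.cos(.123),np.sin(.123)]); nn=np.array([-e[1],e[0]]); X=(P[k][:,:2]-[555.6,104.8])@e; Y=(P[k][:,:2]-[555.6,104.8])@nn
    xs=[];c=[];w=[]
    for x0 in range(-46,46,4):
        q=(X>=x0)&(X<x0+4)
        if q.sum()>20: xs.append(x0+2);c.append((Y[q].min()+Y[q].max())/2);w.append(Y[q].max()-Y[q].min())
    f=np.polyfit(xs,c,1); print(t,'saddle angle vs 7.05:',np.degrees(f[0]),'y0',f[1],'width',np.median(w),'xr',X.min(),X.max(),'z',np.median(P[k][:,2]))
E
python3 sad.py w7 w8 w9 w10
```

```text
w7 saddle angle vs 7.05: 0.17881565011162573 y0 -1.2749232649837878 width 23.55802799751628 xr -48.38754934452032 51.98818223995426 z 126.79458360840403
w8 saddle angle vs 7.05: 0.3014769253396363 y0 -1.5767621894450456 width 23.69916332555821 xr -49.20823586633542 51.10851930836977 z 126.82857107812067
w9 saddle angle vs 7.05: -1.0882680731636267 y0 -0.5487379649905796 width 24.557993313963266 xr -49.99353705297338 50.76083321923096 z 126.87312303419088
w10 saddle angle vs 7.05: -1.894601075678098 y0 -0.5865978993553264 width 24.43630680579566 xr -49.85590789876818 50.96943830416324 z 126.86140897730569
```

Lever angle from the images: start -45.7°, now -103.9°. The saddle has turned about 2°, so its play is being taken up. I'll carry on in small steps, tracking force, lever angle and saddle angle.

Call:
step_arm:
  targets:
    - [[-0.2,0.01,0.03,0,0,0.012,0.3],[-0.33,0.02,0.03,0,0,0.025,0.3],[-0.45,0.02,0.03,0,0,0.04,0.3]]

```text
time_s: 17.3
eef_pos: [505.6, 28.2, 112.0]
eef_rot: [-3.14, -0.005, -0.383]
force: [9.2, 0.2, -4.4]
opening: 27.1
```

```bash
python3 f.py; python3 lev.py w11|awk '/^w|46,|50,|54,|58,/'; python3 sad.py w11
```

```text
t 17.3 pos [505.61  28.18 111.97] yaw deg -21.926239961635453 TCP ang -111.4323532526229 rad 79.47770115225795
F tangent 8.451581702855144 radial -3.6009527689853433 z -4.415375483927865 open 27.106225960815348
true tangential 8.482307359205429 moment z 0.07701805051692781
w11 [505.61  28.18]
   (46, np.float64(-113.05), np.float64(-98.28), np.float64(-105.66), np.float64(74.7))
   (50, np.float64(-112.96), np.float64(-99.32), np.float64(-106.14), np.float64(74.7))
   (54, np.float64(-112.23), np.float64(-99.73), np.float64(-105.98), np.float64(74.8))
   (58, np.float64(-111.62), np.float64(-100.21), np.float64(-105.92), np.float64(74.8))
w11 saddle angle vs 7.05: -2.5249880329033147 y0 -0.7674019152856155 width 24.472447626690844 xr -49.90753559440104 50.69997505969862 z 126.85040045013778
```

Call:
step_arm:
  targets:
    - [[-0.2,0.01,0,0,0,0.012,0.3],[-0.33,0.02,0,0,0,0.025,0.3],[-0.45,0.02,0,0,0,0.04,0.3]]

```text
time_s: 17.65
eef_pos: [502.7, 29.6, 112.3]
eef_rot: [-3.139, -0.008, -0.425]
force: [10.8, 0.7, -5.3]
opening: 27.1
```

```bash
python3 f.py; python3 lev.py w12|awk '/^w|46,|50,|54,|58,/'; python3 sad.py w12
```

```text
t 17.65 pos [502.74  29.57 112.26] yaw deg -24.344133961893554 TCP ang -113.72821009104152 rad 79.29284687345529
F tangent 9.544776152755496 radial -5.035042481995668 z -5.310591427829827 open 27.11279736652545
true tangential 9.598349817414057 moment z 0.08211153432635604
w12 [502.74  29.57]
   (46, np.float64(-115.08), np.float64(-100.25), np.float64(-107.67), np.float64(74.6))
   (50, np.float64(-115.02), np.float64(-101.35), np.float64(-108.19), np.float64(74.6))
   (54, np.float64(-114.32), np.float64(-101.62), np.float64(-107.97), np.float64(74.6))
   (58, np.float64(-113.75), np.float64(-102.31), np.float64(-108.03), np.float64(74.8))
w12 saddle angle vs 7.05: -3.0505689692321196 y0 -0.9405799212247207 width 24.407404533311094 xr -49.84543444987578 50.78463846374871 z 126.88398960604613
```

Call:
step_arm:
  targets:
    - [[-0.2,0.02,0.02,0,0,0.01,0.3],[-0.33,0.03,0.02,0,0,0.02,0.3],[-0.45,0.04,0.02,0,0,0.03,0.3]]

```text
time_s: 18.0
eef_pos: [500.0, 30.9, 112.4]
eef_rot: [-3.137, -0.011, -0.457]
force: [11.3, -1.3, -6.1]
opening: 27.2
```

```bash
python3 f.py; python3 lev.py w13|awk '/^w|46,|50,|54,|58,/'; python3 sad.py w13
```

```text
t 18.0 pos [499.99  30.9  112.35] yaw deg -26.187537283734148 TCP ang -115.936876449917 rad 79.24659100401973
F tangent 10.686445461096477 radial -3.828917415685951 z -6.120822329711066 open 27.226408465044514
true tangential 10.70309410750227 moment z -0.008864114761423243
w13 [499.99  30.9 ]
   (46, np.float64(-117.4), np.float64(-102.72), np.float64(-110.06), np.float64(74.6))
   (50, np.float64(-116.61), np.float64(-102.95), np.float64(-109.78), np.float64(74.7))
   (54, np.float64(-116.56), np.float64(-104.01), np.float64(-110.28), np.float64(74.7))
   (58, np.float64(-115.95), np.float64(-104.11), np.float64(-110.03), np.float64(74.9))
w13 saddle angle vs 7.05: -3.6840708710329464 y0 -1.1156980538373982 width 24.432853861827653 xr -49.86530443390938 50.77732551268528 z 126.87948300912876
```

```bash
python3 - <<'E'
from h import *
for t in ['w1','w7','w8','w13']:
    st,p,d=load(t)
    v,u=np.mgrid[0:240,150:520]; u=u.ravel();v=v.ravel(); k=d[v,u]>0;u=u[k];v=v[k]
    P=cloud('wrist',d,np.c_[u,v],st); k=(P[:,2]>18)&(P[:,2]<27)&(np.hypot(*(P[:,:2]-[560,103.5]).T)<90)
    e=np.array([np.cos(.123),np.sin(.123)]); nn=np.array([-e[1],e[0]]); X=(P[k][:,:2]-[555.6,104.8])@e; Y=(P[k][:,:2]-[555.6,104.8])@nn
    for nm,f in (('left',np.max),('right',np.min)):
        xs=[];c=[]
        for x0 in range(-65,70,5):
            q=(X>=x0)&(X<x0+5)
            if q.sum()>5:
                y=f(Y[q])
                if abs(abs(y)-35)<4: xs.append(x0+2.5);c.append(y)
        if len(xs)>5: g=np.polyfit(xs,c,1); r=np.array(c)-np.polyval(g,xs); print(t,nm,len(xs),'angle vs 7.05',np.degrees(g[0]),'off',g[1],'rms',r.std(), 'xspan',xs[0],xs[-1])
E
```

```text
w1 left 27 angle vs 7.05 0.36416137213224137 off 34.17473948450226 rms 0.6339954022994642 xspan -62.5 67.5
w1 right 25 angle vs 7.05 0.7060182472946442 off -34.46795097840405 rms 0.742397505032384 xspan -62.5 67.5
w7 left 27 angle vs 7.05 0.46139764983887804 off 34.01464634932258 rms 0.4720344119380713 xspan -62.5 67.5
w7 right 24 angle vs 7.05 0.5729460652216525 off -34.699580888993815 rms 0.3656027915246052 xspan -62.5 67.5
w8 left 27 angle vs 7.05 0.24052119547105302 off 33.70353133605936 rms 0.18529212700698677 xspan -62.5 67.5
w8 right 25 angle vs 7.05 0.7483415851757941 off -35.41704151002032 rms 0.49670926365795254 xspan -62.5 67.5
w13 left 23 angle vs 7.05 -0.08091471003246656 off 34.82559009153692 rms 0.6252958110873916 xspan -62.5 47.5
w13 right 24 angle vs 7.05 0.3517707825344898 off -34.83646888246048 rms 0.13700690216470007 xspan -62.5 67.5
```

View pics/w13.png

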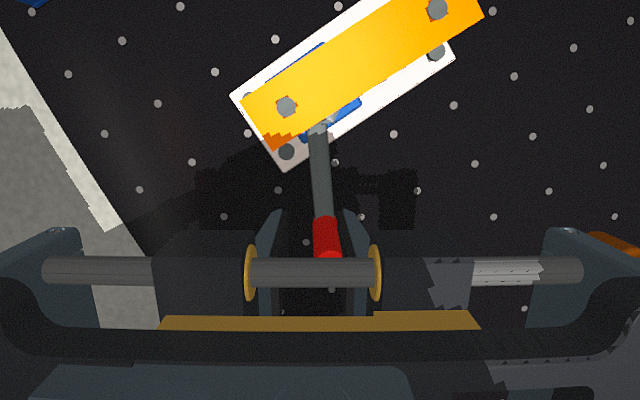

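Call:
step_arm:
  targets:
    - [[-0.2,0.02,0.02,0,0,0.012,0.3],[-0.33,0.03,0.02,0,0,0.024,0.3],[-0.48,0.04,0.02,0,0,0.036,0.3]]

```text
time_s: 18.35
eef_pos: [497.1, 32.4, 112.4]
eef_rot: [-3.136, -0.014, -0.495]
force: [11.6, -1.8, -5.0]
opening: 28.1
```

```bash
python3 f.py; python3 lev.py w14|awk '/^w|46,|50,|54,|58,/'; python3 sad.py w14
```

```text
t 18.35 pos [497.15  32.41 112.42] yaw deg -28.352359903858904 TCP ang -118.2673275649838 rad 79.19222311705774
F tangent 11.029555399650793 radial -3.941672123881415 z -5.016800558535028 open 28.06831024987129
true tangential 11.035393064078686 moment z 0.08691090098148653
w14 [497.15  32.41]
   (46, np.float64(-119.67), np.float64(-105.01), np.float64(-112.34), np.float64(74.7))
   (50, np.float64(-118.87), np.float64(-105.17), np.float64(-112.02), np.float64(74.8))
   (54, np.float64(-118.82), np.float64(-106.12), np.float64(-112.47), np.float64(74.7))
   (58, np.float64(-118.19), np.float64(-106.35), np.float64(-112.27), np.float64(74.6))
w14 saddle angle vs 7.05: -4.448362467749255 y0 -1.3419486677923456 width 24.344717395010115 xr -49.90600119027072 50.48191275510699 z 126.8482641552925
```

Call:
step_arm:
  targets:
    - [[-0.2,0.02,0.02,0,0,0.012,0.3],[-0.33,0.03,0.02,0,0,0.024,0.3],[-0.45,0.04,0.02,0,0,0.034,0.3]]

```text
time_s: 18.7
eef_pos: [494.7, 33.9, 112.5]
eef_rot: [-3.134, -0.017, -0.531]
force: [12.3, -1.7, -5.3]
opening: 27.8
```

```bash
python3 f.py; python3 lev.py w15|awk '/^w|46,|50,|54,|58,/'; python3 sad.py w15
```

```text
t 18.7 pos [494.73  33.91 112.55] yaw deg -30.409588127400443 TCP ang -120.32269483825392 rad 79.06949463706589
F tangent 11.470676703840194 radial -4.726282482628822 z -5.320516280522643 open 27.822421326057054
true tangential 11.477831266934995 moment z 0.08149934480697044
w15 [494.73  33.91]
   (46, np.float64(-121.53), np.float64(-106.77), np.float64(-114.15), np.float64(74.9))
   (50, np.float64(-120.76), np.float64(-107.05), np.float64(-113.9), np.float64(74.6))
   (54, np.float64(-120.7), np.float64(-108.0), np.float64(-114.35), np.float64(74.7))
   (58, np.float64(-120.09), np.float64(-108.22), np.float64(-114.15), np.float64(74.7))
w15 saddle angle vs 7.05: -5.070929881983822 y0 -1.537103957502481 width 24.4414092539935 xr -49.8623906938069 50.41347180842166 z 126.86721941853715
```

```bash
cat > ang.py <<'E'
from h import *
import sys
e=np.array([np.cos(.123),np.sin(.123)]); nn=np.array([-e[1],e[0]])
def edge(X,Y,f,y0,tol,lo,hi,st=4):
    xs=[];c=[]
    for x0 in np.arange(lo,hi,st):
        q=(X>=x0)&(X<x0+st)
        if q.sum()>5:
            y=f(Y[q])
            if abs(y-y0)<tol: xs.append(x0+st/2);c.append(y)
    if len(xs)<6: return np.nan,np.nan
    xs=np.array(xs);c=np.array(c)
    for _ in range(2):
        g=np.polyfit(xs,c,1); r=c-np.polyval(g,xs); k=abs(r)<max(2*r.std(),.15); xs=xs[k];c=c[k]
    return np.degrees(g[0]),g[1]
for t in sys.argv[1:]:
    st,p,d=load(t)
    v,u=np.mgrid[0:240,150:560]; u=u.ravel();v=v.ravel(); k=d[v,u]>0;u=u[k];v=v[k]
    P=cloud('wrist',d,np.c_[u,v],st); X=(P[:,:2]-[555.6,104.8])@e; Y=(P[:,:2]-[555.6,104.8])@nn
    f=(P[:,2]>18)&(P[:,2]<27)&(abs(X-5)<75)&(abs(Y)<45)
    s=(P[:,2]>123)&(P[:,2]<131)&(abs(X)<55)&(abs(Y)<22)
    print(t,'footL',np.array(edge(X[f],Y[f],np.max,35,4,-65,70)),'footR',np.array(edge(X[f],Y[f],np.min,-35,4,-65,70)),
     'sadL',np.array(edge(X[s],Y[s],np.max,11,7,-46,46)),'sadR',np.array(edge(X[s],Y[s],np.min,-12,7,-46,46)))
E
python3 ang.py w7 w8 w9 w10 w11 w12 w13 w14 w15
```

```text
w7 footL [ 0.42 34.07] footR [  0.49 -34.61] sadL [-0.17 10.65] sadR [  0.53 -12.95]
w8 footL [ 0.25 33.63] footR [  0.71 -35.45] sadL [-0.01 10.35] sadR [  0.6  -13.65]
w9 footL [ 0.5  34.57] footR [  0.34 -35.1 ] sadL [-0.97 11.53] sadR [ -0.8  -12.96]
w10 footL [ 0.33 34.71] footR [  0.4  -34.96] sadL [-2.08 11.4 ] sadR [ -0.96 -12.78]
w11 footL [ 0.34 34.73] footR [  0.41 -35.01] sadL [-2.24 11.37] sadR [ -1.   -12.72]
w12 footL [ 0.36 34.88] footR [  0.48 -34.95] sadL [-2.05 11.49] sadR [ -0.98 -12.65]
w13 footL [ 0.3  34.91] footR [  0.39 -34.92] sadL [-1.8  11.65] sadR [ -1.08 -12.6 ]
w14 footL [ 0.39 34.93] footR [  0.48 -34.89] sadL [-2.4 11.5] sadR [ -1.1  -12.51]
w15 footL [ 0.38 34.92] footR [  0.44 -34.8 ] sadL [-1.83 11.76] sadR [ -1.11 -12.5 ]
```

The earlier saddle angles were skewed because the image crops the saddle's end. The clean edge fit shows it settled at about -1.5° and constant. The force slope now matches 2 N per 0.1 rad: 11.5 N means s≈0.20. I'll go a further ~2.3°.

Call:
step_arm:
  targets:
    - [[-0.2,0.02,0.02,0,0,0.012,0.3],[-0.33,0.03,0.02,0,0,0.024,0.3],[-0.46,0.04,0.02,0,0,0.036,0.3]]

```text
time_s: 19.05
eef_pos: [492.4, 35.5, 112.7]
eef_rot: [-3.132, -0.02, -0.568]
force: [11.5, -2.6, -6.0]
opening: 27.8
```

```bash
python3 f.py; python3 lev.py w16|awk '/^w|46,|50,|54,|58,/'; python3 ang.py w16
```

```text
t 19.05 pos [492.42  35.5  112.66] yaw deg -32.57207054276325 TCP ang -122.35552365578413 rad 78.91020462338051
F tangent 11.048482457290225 radial -3.99689832428822 z -6.002273092112073 open 27.815555202142928
true tangential 11.063509613566811 moment z 0.03546450997259705
w16 [492.42  35.5 ]
   (46, np.float64(-123.26), np.float64(-108.44), np.float64(-115.85), np.float64(74.8))
   (50, np.float64(-122.52), np.float64(-108.89), np.float64(-115.71), np.float64(74.8))
   (54, np.float64(-122.48), np.float64(-109.82), np.float64(-116.15), np.float64(74.7))
   (58, np.float64(-121.92), np.float64(-109.98), np.float64(-115.95), np.float64(74.7))
w16 footL [ 0.46 34.93] footR [  0.58 -34.84] sadL [-2.21 11.59] sadR [ -1.07 -12.43]
```

```bash
python3 - <<'E'
from h import *
ax=np.array([534.65,102.16]); o=[]
for i in range(6):
    bot.read_camera('side'); st=bot.state(); F=st['force']; d=st['eef_pos'][:2]-ax; ph=np.arctan2(d[1],d[0]); ph2=np.radians(-116.)
    o.append([-F[0]*np.sin(ph2)+F[1]*np.cos(ph2), F[0]*np.cos(ph2)+F[1]*np.sin(ph2), F[2], np.degrees(ph)])
print(np.array(o),np.mean(o,0),st['time_s'])
E
```

```text
[[  12.77   -2.4    -4.98 -122.43]
 [  12.04   -1.34   -5.86 -122.4 ]
 [  11.22   -2.25   -5.17 -122.41]
 [  12.43   -2.51   -6.63 -122.4 ]
 [  11.62   -2.81   -5.54 -122.39]
 [  11.18   -2.27   -5.78 -122.38]] [  11.88   -2.26   -5.66 -122.4 ] 19.4
```

Static tangential force averages 11.9 N, so s≈0.22. Geometry also gives ≈0.22, and no less than 0.18 nor more than 0.31 under any reading. I'll back off and lift away.

Call:
step_arm:
  targets:
    - [[0.3,0,0,0,0,-0.03,0.3],[0.6,0,0,0,0,-0.06,0.4],[0.75,0,0,0,0,-0.08,0.45],[0.75,0,0,0,0,-0.08,0.5],[0.75,0,0,0,0,-0.08,0.5]]

```text
time_s: 19.9
eef_pos: [498.2, 31.5, 112.7]
eef_rot: [-3.134, -0.02, -0.489]
force: [-1.1, -0.4, 0.3]
opening: 45.4
```

```bash
python3 f.py; python3 lev.py w17|awk '/^w|46,|50,|54,|58,/'
```

```text
t 19.9 pos [498.25  31.49 112.69] yaw deg -28.006486181417593 TCP ang -117.25387048860732 rad 79.49408662191372
F tangent -0.8068486279637845 radial 0.8736703579693081 z 0.3496493448921879 open 45.352769364204256
true tangential -0.8182548937068103 moment z 0.05880419073257841
w17 [498.25  31.49]
   (46, np.float64(-122.41), np.float64(-107.31), np.float64(-114.86), np.float64(74.6))
   (50, np.float64(-121.35), np.float64(-107.84), np.float64(-114.59), np.float64(74.7))
   (54, np.float64(-121.14), np.float64(-108.5), np.float64(-114.82), np.float64(74.6))
   (58, np.float64(-120.92), np.float64(-109.1), np.float64(-115.01), np.float64(74.8))
```

View pics/w17.png

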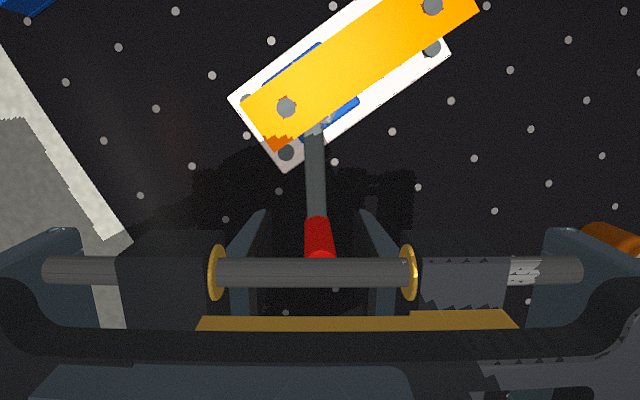

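Off the handle, the lever reads -114.8° (a springback of about 1.1°), so s is about 0.20. I'll make one more small push of about 2° to centre it at about 0.23–0.24.

Call:
step_arm:
  targets:
    - [[0,0,0,0,0,0.02,0.3],[-0.1,0,0,0,0,0.04,0.3],[-0.3,0,0,0,0,0.06,0.3],[-0.5,-0.01,0,0,0,0.07,0.3],[-0.7,-0.02,0,0,0,0.08,0.3],[-0.85,-0.03,0,0,0,0.09,0.3]]

```text
time_s: 20.55
eef_pos: [492.7, 35.4, 113.2]
eef_rot: [-3.131, -0.023, -0.579]
force: [9.5, -6.1, 0.8]
opening: 27.3
```

```bash
python3 f.py; python3 lev.py w18|awk '/^w|46,|50,|54,|58,/'
```

```text
t 20.55 pos [492.66  35.36 113.16] yaw deg -33.200930150695235 TCP ang -122.15504077220139 rad 78.90171173154282
F tangent 11.29122795075465 radial -0.10507835811685595 z 0.7533317800640982 open 27.29678823060362
true tangential 11.291264808615884 moment z -0.05395483801907902
w18 [492.66  35.36]
   (46, np.float64(-123.02), np.float64(-108.13), np.float64(-115.58), np.float64(74.7))
   (50, np.float64(-122.38), np.float64(-109.05), np.float64(-115.71), np.float64(74.7))
   (54, np.float64(-122.4), np.float64(-109.71), np.float64(-116.06), np.float64(74.7))
   (58, np.float64(-121.89), np.float64(-109.92), np.float64(-115.9), np.float64(74.7))
```

Call:
step_arm:
  targets:
    - [[-0.18,0.02,0,0,0,0.01,0.3],[-0.28,0.03,0,0,0,0.02,0.3],[-0.38,0.04,0,0,0,0.03,0.3]]

```text
time_s: 20.9
eef_pos: [491.6, 36.7, 113.7]
eef_rot: [-3.128, -0.028, -0.611]
force: [11.8, -5.4, -3.3]
opening: 27.3
```

```bash
python3 f.py; python3 lev.py w19|awk '/^w|46,|50,|54,|58,/'; python3 - <<'E'
from h import *
o=[]
for i in range(4):
    bot.read_camera('side'); st=bot.state(); F=st['force']; ph2=np.radians(-117.5)
    o.append([-F[0]*np.sin(ph2)+F[1]*np.cos(ph2), F[0]*np.cos(ph2)+F[1]*np.sin(ph2), F[2]])
print(np.mean(o,0),np.std(o,0))
E
```

```text
t 20.9 pos [491.59  36.74 113.69] yaw deg -35.00253393672868 TCP ang -123.35336279937552 rad 78.31880577039921
F tangent 12.737600704196606 radial -2.348853951582848 z -3.3390580451958183 open 27.294884497980892
true tangential 12.799923417716833 moment z -0.042542257326771096
w19 [491.59  36.74]
   (46, np.float64(-124.28), np.float64(-109.27), np.float64(-116.78), np.float64(74.8))
   (50, np.float64(-123.65), np.float64(-109.85), np.float64(-116.75), np.float64(74.7))
   (54, np.float64(-123.11), np.float64(-110.22), np.float64(-116.67), np.float64(74.7))
   (58, np.float64(-122.65), np.float64(-110.84), np.float64(-116.74), np.float64(74.8))
[12.5   0.38 -4.05] [0.33 0.11 0.36]
```

The force is 12.5–12.8 N with the lever at -116.7°, so s≈0.25. I'll back off, open and lift away.

Call:
step_arm:
  targets:
    - [[0.3,0,0,0,0,-0.03,0.3],[0.6,0,0,0,0,-0.06,0.4],[0.75,0,0,0,0,-0.08,0.45],[0.75,0,0,0,0,-0.08,0.5],[0.75,0,-1,0,0,-0.08,0.5],[0.75,0,-4,0,0,-0.08,0.5],[0.75,0,-8,0,0,-0.08,0.5],[0.75,0,-12,0,0,-0.08,0.5]]

```text
time_s: 21.95
eef_pos: [493.2, 33.1, 235.7]
eef_rot: [-3.13, -0.028, -0.531]
force: [1.6, -0.7, -0.9]
opening: 45.7
```

```bash
python3 f.py; python3 -c "
from h import *
print(rel([550,90,330],0.0))"
```

```text
t 21.95 pos [493.25  33.11 235.68] yaw deg -30.43327524443784 TCP ang -120.94681245970096 rad 80.51383280583377
F tangent 1.7322500376576686 radial -0.1850147612336669 z -0.871947227539316 open 45.68438886992477
true tangential 1.7305222095462773 moment z -0.03320996809991083
[ 2.27 -7.88 -9.28 -0.   -0.03 -0.53]
```

Call:
step_arm:
  targets:
    - [[1.1,-4,-5,0,-0.03,-0.15,0.5],[2.3,-7.9,-9.3,0,-0.03,-0.3,0.6],[2.3,-7.9,-9.3,0,-0.03,-0.45,0.8],[2.3,-7.9,-9.3,0,-0.03,-0.53,0.9],[2.3,-7.9,-9.3,0,-0.03,-0.53,1],[2.3,-7.9,-9.3,0,-0.03,-0.53,1]]

```text
time_s: 22.55
eef_pos: [549.6, 89.9, 330.1]
eef_rot: [-3.138, -0.0, -0.004]
force: [0.4, -0.5, -0.8]
opening: 82.6
```

```bash
python3 meas.py w20; python3 lev.py w20|awk '/^w|46,|50,|54,|58,/'; python3 ang.py w20;python3 sad.py w20; python3 -c "
from h import *
for n in ('scene','side'): shot(n,n+'_end')
print(bot.state()['force'])"
```

```text
[549.61  89.93 330.13] [-3.14 -0.   -0.  ] 82.5648606553789
saddle top 1899 z [125.2  126.74 128.04] ((555.7158813476562, 104.34776306152344), (98.80126190185547, 25.2338809967041), 6.429453372955322) rel [554.1  104.82 126.74]
tilt [  0.    -0.02 126.66]
handle 148 ((500.1278076171875, 31.06545066833496), (15.09389591217041, 14.449947357177734), 48.94511413574219) 124.05645118740068 rad 79.03301026525858 ang deg -115.90034828046184
w20 [549.61  89.93]
   (46, np.float64(-122.76), np.float64(24.48), np.float64(-49.14), np.float64(74.2))
   (50, np.float64(-121.89), np.float64(23.27), np.float64(-49.31), np.float64(74.2))
   (54, np.float64(-121.14), np.float64(22.16), np.float64(-49.49), np.float64(74.3))
   (58, np.float64(-120.93), np.float64(21.05), np.float64(-49.94), np.float64(74.2))
w20 footL [ 0.3  34.97] footR [  0.56 -34.27] sadL [-0.63 11.9 ] sadR [ -0.48 -12.42]
w20 saddle angle vs 7.05: -0.6139873492592696 y0 -0.2816692715991647 width 24.35381864635602 xr -49.46864565037722 49.87460530092261 z 126.79454463949094
[-0.41  0.71 -0.24]
```

View pics/w20.png

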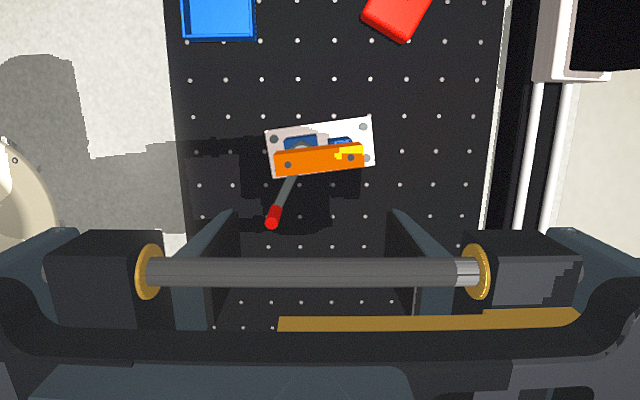

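View pics/scene_end.png

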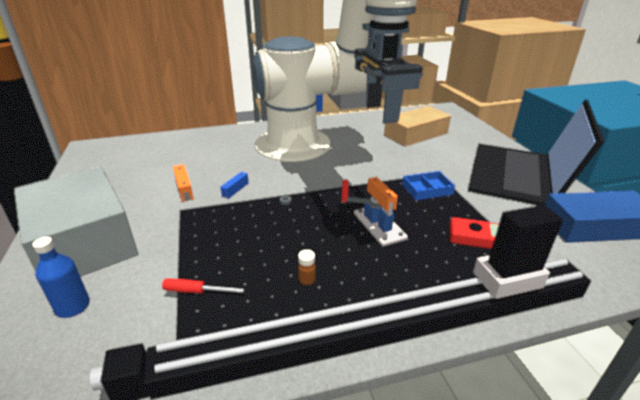

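The saddle is seated (top z 126.7, y≈-0.3 mm, under 1.5° off), the lever rests at -115.9°, the bystanders have not moved and the arm is clear. Handing in.

```bash
python3 -c "
from bench import bot
print(bot.state()['joint_velocities']); print(bot.sign_off())"
```

```text
[-0.00039288  0.00196778 -0.0022078   0.00059688  0.0001617  -0.01101704]
the job is handed in; nothing more can be done
None
```

I placed the saddle, turned the lever clockwise and squeezed the jam nut on, then handed the job in at about 22.7 s with the arm clear of everything. Sign-off gave no verdict.

**Saddle:** I pinched the smaller orange saddle, the one on the breadboard, and lowered it over the screw head and blade with about 6 N. In the last view its top was at z ≈ 126.7 mm (126 expected, with a small depth bias), level, about 0.3 mm off sideways and about 1° off the blade's line.

**Nut:** I pushed the lever with one open finger.
- It ran free at about 1.5 N for roughly 53°, then the force jumped as it made contact.
- I stopped at 12.5–12.8 N, which means about 0.25 rad of squeeze.
- When I let go, the lever sprang back about 1°, to 70° from where it started. My estimate of the squeeze left is 0.21–0.25 rad.

**Checks that disagreed or are uncertain:**
- Where the nut first made firm contact is only known to within a few degrees, because the saddle's play was being taken up at that point. If contact came at the earliest possible angle, the squeeze would be about 0.31 rad, still inside the limit.
- One saddle-angle check seemed to show it creeping to 5°, but that was the picture cutting off the saddle's end. A cleaner edge fit showed it steady at about 1.5° while I pushed.
- The vertical force read −6 N as the saddle touched down, the opposite sign to what I expected. It went back to zero on release and I did not explain it.
- I could not see the screw head's end under the saddle, so its position was not measured; the play limits it to about 3.3 mm. None of the bystanders looks moved in the last scene picture.

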